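# Make up two gel-run kits on the lab bench

## Robot

A 7-joint arm with a two-finger parallel gripper is mounted at the origin on the work surface. World frame = base frame: x ahead of the robot, y to its left, z up, the work surface at z = 0. Lengths are in m, angles in degrees, forces in N, time in s.
With the tool pointing down it reaches from about 0.425 to 0.875 m from the base axis. Payload 4.7 kg.
Tool frame: the origin (TCP) lies between the finger pads; the fingertips stand 8 mm ahead of it and the grasp point (between the pads) lies 11 mm behind it; x points along the fingers, z is the direction in which the jaws open and shut, and the axes are right-handed (so a half turn about x gives the same grasp; the last joint's range is limited). The gripper opens to 87 mm and grips with 3 to 60 N. Pads are 19 mm wide; open, the fingers measure 117 mm over their backs; the gripper's body (75 mm by 190 mm) begins 51 mm behind the grasp point.
Start: joints at [70.193, 18.392, -4.016, 83.108, 1.295, 78.541, -3.26], TCP at [0.229, -0.608, 0.231] pointing down, gripper open.
Joint ranges: [-163.93, 163.93], [-17.29, 119.83], [-79.2, 71.16], [3.27, 140.29], [-89.18, 269.18], [5.43, 117.66], [-154.24, 154.24]. Speed limits (degrees/s): [147.25, 147.25, 180, 180, 180, 180, 180].

## Interface

Orientations are given as [roll, pitch, yaw] about the fixed x, y, z axes, in that order (R = Rz(yaw) Ry(pitch) Rx(roll)).
In Python, from cell import telemetry, vision, sign_off gives the robot as it stands. The module is installed in compiled form; this text tells all that it offers.
- The arm moves only by the tool drive_tool, never from a script. Its arguments are lists of equal length, an entry for each row: "offset": the shift along the tool's x, y, z in m, a list of three; "angular": the turn, a rotation vector about the tool's x, y, z in rad, a list of three. A call has 1 to 10 rows; each row is the pose to reach, as a shift and turn from the pose measured when the call began, along the tool's axes at that moment; what a row does not reach only later rows make up. A row lasts 1/8 s, in which the tool goes at most 62.5 mm and 10.7 degrees, less where a joint would pass 70% of its speed; a pose out of reach is approached as far as the arm can. A call with a gripper value outside its range is refused whole. "fingers" is the closure, from -1 (fully open) to 1 (shut), set as the call begins (left out, the last holds). The fingers move at their own pace and stop on an object; "squeeze" is the grip in N (left out, the last holds). Time passes only in rows, so rows that repeat a pose let the fingers close. It gives the time, the measured TCP pose, the force and the opening at its end, in the units of the state.
- telemetry.get_obs(): the state, without advancing time (a new reading comes with each control period).
- vision.read_camera(name): name is "scene" or "top" or "wrist"; returns a dict with "pixels" (400x640x3 uint8, red, green, blue), "intrinsics" (3x3 intrinsics, pixels), "world_from_camera" (4x4, takes a point from camera to world coordinates); the wrist camera has in their place "T_tool_cam" (4x4, takes a point from camera to tool coordinates, whose origin is the TCP and whose axes are the tool frame's). Camera axes: x right, y up, looking along -z (the intrinsics and any distortion apply to the point x, -y, -z); pixel columns grow to the right and rows downward; lengths in m; the calibration is good to about 2 mm. A picture is of the moment at which its call begins: read the wrist's pose just before it. There is no depth.
- sign_off(): hands the job in, once; it reports no verdict.
The state is a dict: "time_s": time; "qpos": joint angles; "joint_velocities": joint speeds; "effort": joint torques, N m; "tool_pos": TCP position; "tool_rot": TCP orientation; "force": force on the tool from outside, world axes, zero at the start; "wrist_torque": the same for the moment, N m; "grip_width": finger opening in m.
Only numpy, scipy, OpenCV 4.12 (cv2) and the standard library are available. Lean on these libraries where they do the work, as an engineer would, in place of code of your own. Each camera call takes 0.05 s, during which the arm holds its last target.

## Task

Make up the two kits for the next gel run. The long three-bay tray gets the tall bottle in its narrowest bay (at one end), the gel caster with its comb in the wide middle bay and the squat jar in the bay at the other end; the short two-bay tray gets the small vial in its narrow bay and the rectangular tube block in its wide bay. Stand everything upright, flat on the floor of its bay, let go of it, and leave the short spare bottle, the round tube block and the glass beaker where they stand.

Things in the scene. Friction and masses are not known exactly. Their poses are not given: they have to be found in the camera images.
- long_tray: Blue three-bay kit tray, grey floor, fixed, 98 (x) by 234 (y) mm. Origin: centre of underside; z up. Floor 4 mm thick; rims and dividers 4 mm thick, tops 12 mm above the bench. Bays along the tray's y, each 90 mm long in x, centred at x = 0: narrowest (60 mm wide) at y = -83 mm, middle, widest (84 mm) at y = -7 mm, the other end one (74 mm) at y = +76 mm. Yaw within 0.2 rad.
- short_tray: Blue two-bay kit tray, grey floor, fixed, 98 (x) by 146 (y) mm. Origin: centre of underside; z up. Floor 4 mm thick; rims and divider 4 mm thick, tops 12 mm above the bench. Bays along the tray's y, each 90 mm long in x, centred at x = 0: narrow (50 mm wide) at y = -44 mm, wide (84 mm) at y = +27 mm. Yaw within 0.2 rad.
- tall_bottle: White round plastic bottle with a blue cap, the taller of two: 110 mm high in all, body 36 mm in diameter up to 84 mm, then a shoulder and a cap 26 mm in diameter and 20 mm high. About 0.12 kg. Origin: centre of its underside; z up. Goes in the long tray.
- gel_caster: White gel casting tray with its comb fixed in it, 0.09 kg. Base 66 (x) by 60 (y) mm, 5 mm thick; low walls along its two y sides, 18 mm high. The comb stands across the middle: a plate 8 mm thick in x, 60 mm long in y, from 18 mm up to its top edge at 55 mm; pinch it near its middle. Origin: centre of underside; z up. It fits its bay only with sides roughly parallel to the bay's.
- jar: Squat round white jar, 50 mm in diameter and 52 mm high, with a blue lid of the same diameter (the top 16 mm). About 0.09 kg. Origin: centre of its underside; z up. Goes in the long tray.
- vial: Small round white vial, 26 mm in diameter and 55 mm high, with a blue cap of the same diameter (the top 14 mm). About 0.03 kg. Origin: centre of its underside; z up. Goes in the short tray.
- tube_block: Rectangular aluminium tube block, 40 (x) by 60 (y) by 45 (z) mm, with six small dark wells on top. About 0.25 kg. Origin: centre of its underside; z up. Goes in the short tray.
- spare_bottle: Leave alone: the shorter bottle, same make as the tall one (36 mm in diameter, blue cap) but only 75 mm high. Loose. Origin: centre of its underside.
- round_block: Leave alone: round aluminium tube block, 62 mm in diameter, 40 mm high, six wells on top. Loose. Origin: centre of its underside.
- beaker: Leave alone: small empty glass beaker, 58 mm in diameter at the rim, 55 mm high. Loose. Origin: centre of its underside.
Not all that is in view belongs to the job. Leave any orange look-alike of the short_tray alone.

How it is judged (in metres and radians):
At the end, for the whole second after the job is handed in: Bottle, gel caster and jar in their bays of the long tray, vial and rectangular block in theirs of the short tray: each inside its bay's walls, underside within 4 mm of the bay floor, upright within 0.1 rad, released, at rest. Spare bottle, round block, beaker within 20 mm of their starts (y of tall_bottle in the frame of long_tray between -0.097 and -0.069 m and x of tall_bottle in the frame of long_tray between -0.029 and 0.029 m and z of each of tall_bottle, gel_caster, jar in the frame of long_tray below 0.008 m and angle between each of tall_bottle, gel_caster, jar, vial, tube_block's own z axis and vertical below 0.1 rad and linear speed of each of tall_bottle, gel_caster, jar, vial, tube_block below 0.02 m/s and y of gel_caster in the frame of long_tray between -0.021 and 0.007 m and x of gel_caster in the frame of long_tray between -0.017 and 0.017 m and y of jar in the frame of long_tray between 0.062 and 0.09 m and x of jar in the frame of long_tray between -0.022 and 0.022 m and y of vial in the frame of short_tray between -0.058 and -0.03 m and x of vial in the frame of short_tray between -0.034 and 0.034 m and z of each of vial, tube_block in the frame of short_tray below 0.008 m and y of tube_block in the frame of short_tray between 0.003 and 0.051 m and x of tube_block in the frame of short_tray between -0.027 and 0.027 m and distance of each of spare_bottle, round_block, beaker from where it was at the start of the episode below 0.02 m); the robot touches nothing.
It fails at once if the spare bottle is shifted by more than 20 mm or tipped over (distance of spare_bottle from where it was at the start of the episode above 0.02 m or angle between spare_bottle's own z axis and vertical above 0.5 rad).
It fails at once if the round block is shifted by more than 20 mm or tipped over (distance of round_block from where it was at the start of the episode above 0.02 m or angle between round_block's own z axis and vertical above 0.5 rad).
It fails at once if the beaker is shifted by more than 20 mm or tipped over (distance of beaker from where it was at the start of the episode above 0.02 m or angle between beaker's own z axis and vertical above 0.5 rad).
It also fails if it takes over 144 s, if anything falls off the work surface, if the arm or the gripper's body presses on something with over 40 N, if the wrist force passes 120 N, or if a joint passes its speed limit or range.

## Working session

There is one attempt and no reset: what is moved stays moved. The work goes in short steps, Python scripts to look and compute and a tool call to move; the robot and the scene stay as the last step left them, time stands still between calls to the robot, and variables do not carry over. Pictures are saved under pics/ and viewed, and the job is handed in when it is done.

Besides the shell and the picture viewer there is one more tool, called after ">>>" as name(argument=value, ...), one argument or row to a line, values as JSON. drive_tool: Moves the arm, as the interface text tells. Its arguments: {"type":"object","properties":{"offset":{"type":"array"},"angular":{"type":"array"},"fingers":{"type":"number"},"squeeze":{"type":"number"}},"required":["offset","angular"]}

```bash
mkdir -p pics; ls; python3 - <<'E'
from cell import telemetry, vision
import cv2,numpy as np
print(telemetry.get_obs())
np.set_printoptions(suppress=True,precision=4)
for n in ["scene","top","wrist"]:
    d=vision.read_camera(n)
    cv2.imwrite(f"pics/{n}0.png",d["pixels"][:,:,::-1]); np.save(f"{n}0.npy",d["pixels"])
    print(n,{k:v for k,v in d.items() if k!="pixels"})
E
```

```text
pics
{'time_s': 0.0, 'qpos': array([70.1895378 , 18.44027311, -4.01539924, 83.17544116,  1.29523406,
       78.54088367, -3.26093744]), 'joint_velocities': array([ 0.032119  , -0.00703256,  0.0940164 , -0.05574076, -0.02105289,
        0.13458634, -0.08433658]), 'effort': array([ 4.55195513e-04, -4.91289890e+01, -4.03510798e-01, -3.12526703e+01,
       -6.38734270e-02,  4.39544418e-02,  1.82615640e-04]), 'tool_pos': array([ 0.22865   , -0.60787459,  0.22944301]), 'tool_rot': array([-176.88848792,   89.88849494,  113.73071972]), 'force': array([0.26636817, 0.88341722, 0.1709476 ]), 'wrist_torque': array([-0.08353025,  0.01841475,  0.02456436]), 'grip_width': 0.08696987447765642}
scene {'intrinsics': array([[520.2646,   0.    , 318.0062],
       [  0.    , 520.2646, 196.2388],
       [  0.    ,   0.    ,   1.    ]]), 'world_from_camera': array([[-0.5115, -0.5803,  0.6338,  1.2597],
       [ 0.8593, -0.339 ,  0.3831,  0.4722],
       [-0.0075,  0.7405,  0.672 ,  0.8757],
       [ 0.    ,  0.    ,  0.    ,  1.    ]])}
top {'intrinsics': array([[489.1695,   0.    , 319.6848],
       [  0.    , 489.1695, 206.6787],
       [  0.    ,   0.    ,   1.    ]]), 'world_from_camera': array([[-0.027 ,  0.9943, -0.1036,  0.3211],
       [-0.9995, -0.0249,  0.0219,  0.0154],
       [ 0.0192,  0.1041,  0.9944,  1.3689],
       [ 0.    ,  0.    ,  0.    ,  1.    ]])}
wrist {'intrinsics': array([[338.8688,   0.    , 314.3946],
       [  0.    , 338.8688, 201.9688],
       [  0.    ,   0.    ,   1.    ]]), 'T_tool_cam': array([[-0.0001,  0.2585, -0.966 , -0.1559],
       [ 0.0006,  0.966 ,  0.2585,  0.0711],
       [ 1.    , -0.0006, -0.0003,  0.001 ],
       [ 0.    ,  0.    ,  0.    ,  1.    ]])}
```

View pics/top0.png

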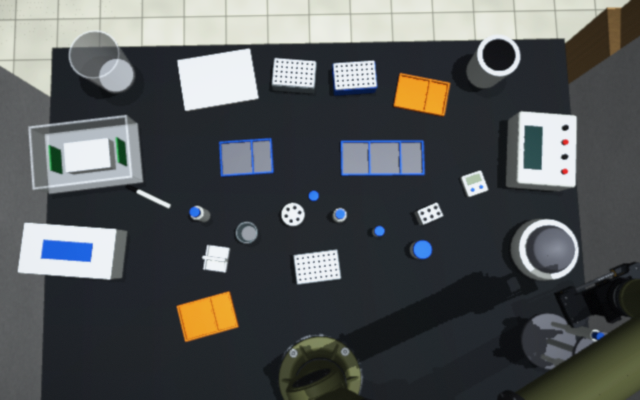

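View pics/scene0.png

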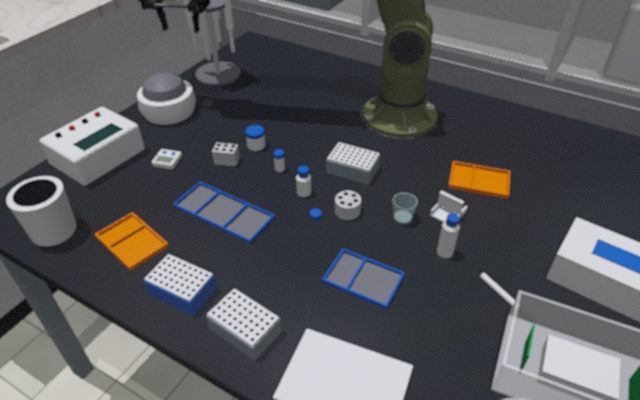

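View pics/wrist0.png

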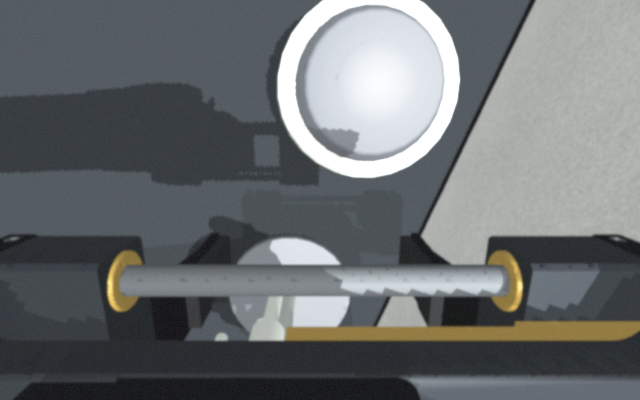

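```bash
cat > h.py <<'E'
import numpy as np,cv2
np.set_printoptions(suppress=True,precision=4)
CAL={'scene':(np.array([[520.2646,0,318.0062],[0,520.2646,196.2388],[0,0,1]]),np.array([[-0.5115,-0.5803,0.6338,1.2597],[0.8593,-0.339,0.3831,0.4722],[-0.0075,0.7405,0.672,0.8757],[0,0,0,1]])),
'top':(np.array([[489.1695,0,319.6848],[0,489.1695,206.6787],[0,0,1]]),np.array([[-0.027,0.9943,-0.1036,0.3211],[-0.9995,-0.0249,0.0219,0.0154],[0.0192,0.1041,0.9944,1.3689],[0,0,0,1]]))}
def ray(n,uv,cal=None):
    K,T=cal or CAL[n]
    uv=np.atleast_2d(np.asarray(uv,float))
    d=np.c_[(uv[:,0]-K[0,2])/K[0,0],-(uv[:,1]-K[1,2])/K[1,1],-np.ones(len(uv))]
    return T[:3,3],d@T[:3,:3].T
def plane(n,uv,z,cal=None):
    o,d=ray(n,uv,cal); t=(z-o[2])/d[:,2]; return o+d*t[:,None]
def proj(n,P,cal=None):
    K,T=cal or CAL[n]
    p=(np.atleast_2d(P)-T[:3,3])@T[:3,:3]
    return np.c_[K[0,0]*p[:,0]/-p[:,2]+K[0,2],-K[1,1]*p[:,1]/-p[:,2]+K[1,2]]
E
python3 - <<'E'
from h import *
t=np.load('top0.npy')[:,:,::-1]; s=np.load('scene0.npy')[:,:,::-1]
a=t[130:290,190:450]; cv2.imwrite('pics/top_z.png',cv2.resize(a,None,fx=3,fy=3,interpolation=cv2.INTER_CUBIC))
a=s[110:310,160:480]; cv2.imwrite('pics/scene_z.png',cv2.resize(a,None,fx=2.5,fy=2.5,interpolation=cv2.INTER_CUBIC))
hsv=cv2.cvtColor(t,cv2.COLOR_BGR2HSV)
m=cv2.inRange(hsv,(100,120,60),(125,255,255))
for c in cv2.findContours(m,cv2.RETR_EXTERNAL,cv2.CHAIN_APPROX_NONE)[0]:
    if cv2.contourArea(c)>15: 
        M=cv2.moments(c);r=cv2.minAreaRect(c); print('blue',np.array([M['m10']/M['m00'],M['m01']/M['m00']]),M['m00'],r)
m=cv2.inRange(hsv,(0,0,100),(180,80,255))
for c in cv2.findContours(m,cv2.RETR_EXTERNAL,cv2.CHAIN_APPROX_NONE)[0]:
    if 15<cv2.contourArea(c)<3000: 
        print('grey',cv2.contourArea(c),cv2.minAreaRect(c))
E
```

```text
blue [599.0157 335.4039] 42.5 ((598.800048828125, 335.6000061035156), (7.600000381469727, 9.199999809265137), 36.869895935058594)
blue [ 66.4803 250.4207] 843.5 ((66.50409698486328, 250.44476318359375), (50.048072814941406, 18.39405059814453), 4.23639440536499)
blue [422.457  249.0497] 302.0 ((422.5, 249.0), (20.0, 19.0), 90.0)
blue [379.1569 230.4688] 93.5 ((379.2500305175781, 230.75003051757812), (11.31370735168457, 10.60660171508789), 45.0)
blue [339.8812 213.6029] 57.5 ((340.0, 213.5), (9.0, 8.0), 90.0)
blue [193.7284 211.4033] 81.0 ((193.89999389648438, 211.7000274658203), (11.180339813232422, 9.391485214233398), 26.56505012512207)
blue [313.4257 195.4257] 101.0 ((313.5, 195.5), (11.0, 11.0), 90.0)
blue [382.2095 157.4106] 3030.0 ((382.5, 157.5), (37.0, 85.0), 90.0)
blue [245.8632 156.8412] 1943.5 ((245.7979278564453, 156.86788940429688), (37.18075942993164, 54.9180793762207), 86.3086166381836)
blue [353.8521  90.1198] 160.0 ((349.92266845703125, 87.29895782470703), (50.05656051635742, 24.36830711364746), 23.96249008178711)
grey 129.0 ((355.7159729003906, 378.45526123046875), (2
[... 1570 characters left out ...]
66.5 ((474.35003662109375, 183.0500030517578), (22.452167510986328, 22.76839828491211), 71.56505584716797)
grey 535.5 ((411.5, 157.5), (29.0, 19.0), 90.0)
grey 782.0 ((384.5, 157.5), (29.0, 27.0), 90.0)
grey 682.5 ((355.0, 157.5), (29.0, 24.0), 90.0)
grey 796.0 ((236.19456481933594, 157.6128387451172), (29.941579818725586, 28.506877899169922), 86.42366790771484)
grey 451.0 ((261.49481201171875, 155.91207885742188), (29.830787658691406, 16.50088882446289), 86.633544921875)
grey 1077.5 ((354.4852600097656, 74.3088150024414), (27.380651473999023, 42.02968215942383), 85.60128784179688)
grey 1145.0 ((293.8411560058594, 72.56470489501953), (43.486915588378906, 27.99422264099121), 4.39870548248291)
```

View pics/top_z.png

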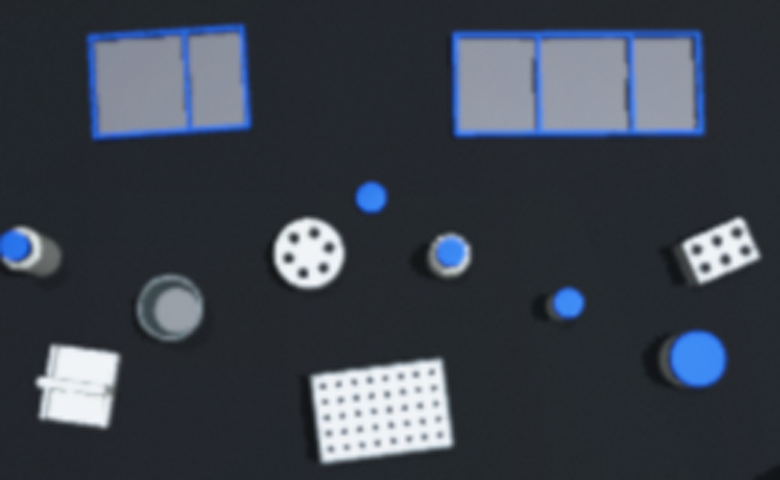

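View pics/scene_z.png

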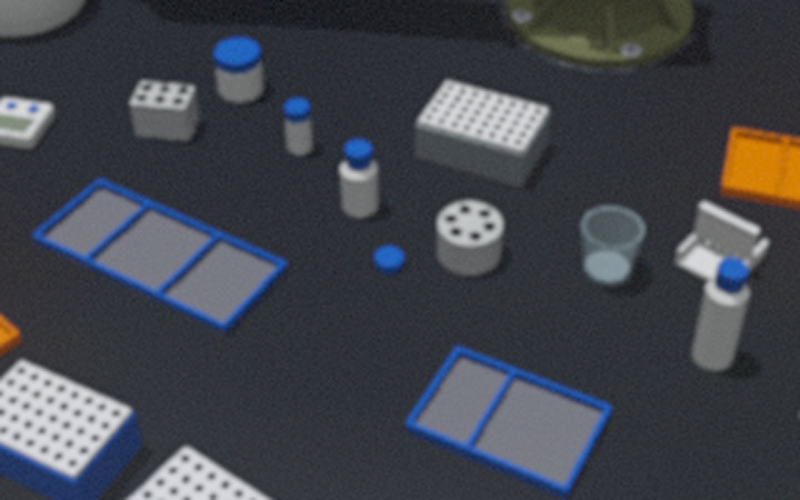

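```bash
python3 - <<'E'
from h import *
s=np.load('scene0.npy')[:,:,::-1]
hsv=cv2.cvtColor(s,cv2.COLOR_BGR2HSV)
m=cv2.inRange(hsv,(100,120,50),(125,255,255))
print('scene blue')
for c in cv2.findContours(m,cv2.RETR_EXTERNAL,cv2.CHAIN_APPROX_NONE)[0]:
    if cv2.contourArea(c)>15:
        M=cv2.moments(c);h=cv2.convexHull(c); ap=cv2.approxPolyDP(h,4,True)
        print(np.array([M['m10']/M['m00'],M['m01']/M['m00']]),M['m00'],ap[:,0].tolist() if M['m00']>1000 else '')
t=np.load('top0.npy')[:,:,::-1]
hsv=cv2.cvtColor(t,cv2.COLOR_BGR2HSV)
m=cv2.inRange(hsv,(100,120,60),(125,255,255))
for c in cv2.findContours(m,cv2.RETR_EXTERNAL,cv2.CHAIN_APPROX_NONE)[0]:
    if 1500<cv2.contourArea(c)<4000:
        r=cv2.minAreaRect(c); P=plane('top',cv2.boxPoints(r),.012)
        print('tray',P.mean(0),np.linalg.norm(P[1]-P[0]),np.linalg.norm(P[2]-P[1]),np.degrees(np.arctan2(*(P[1]-P[0])[[1,0]])),np.degrees(np.arctan2(*(P[2]-P[1])[[1,0]])))
for n,uv,z in [('jar',(422.46,249.05),.052),('vial',(379.16,230.47),.055),('spare',(339.9,213.6),.075),('tall',(193.7,211.4),.11),('tube',(429.8,213),.045),('round',(292.5,213.5),.04),('beaker',(246.5,232),.05),('capdisc',(313.4,195.4),.01),('gelbase',(214.9,257.9),.015)]:
    print(n,plane('top',[uv],z))
# edges for tube block: contour w/ threshold
g=cv2.cvtColor(t,cv2.COLOR_BGR2GRAY)
for n,(x0,y0,x1,y1) in dict(tube=(405,195,450,230),gel=(195,238,240,280)).items():
    b=(g[y0:y1,x0:x1]>110).astype(np.uint8)
    c=max(cv2.findContours(b,cv2.RETR_EXTERNAL,cv2.CHAIN_APPROX_NONE)[0],key=cv2.contourArea)
    r=cv2.minAreaRect(c);bp=cv2.boxPoints(r)+[x0,y0]
    P=plane('top',bp,.045 if n=='tube' else .015); print(n,r[1],bp.tolist(),P.mean(0),[ (np.linalg.norm(P[i+1]-P[i]),np.degrees(np.arctan2(*(P[i+1]-P[i])[[1,0]]))) for i in (0,1)])
cv2.imwrite('pics/gel.png',cv2.resize(t[235:285,185:245],None,fx=10,fy=10,interpolation=cv2.INTER_CUBIC))
cv2.imwrite('pics/tb.png',cv2.resize(t[195:230,405:455],None,fx=10,fy=10,interpolation=cv2.INTER_CUBIC))
E
```

```text
scene blue
[183.7919 296.5819] 861.0 
[363.4939 277.4747] 2872.5 [[342, 247], [404, 272], [387, 308], [322, 281]]
[617.4192 255.4934] 654.0 
[452.6027 219.3805] 109.5 
[315.2814 213.112 ] 122.0 
[224.438  210.8695] 3076.0 [[274, 218], [249, 242], [172, 204], [200, 180], [274, 213]]
[303.0146 170.1586] 103.0 
[278.2505 152.7535] 84.5 
[254.3694 130.8449] 217.0 
tray [ 0.5979 -0.196   0.012 ] 0.241867756170205 0.10648578938702848 -91.27606307820258 177.16067722919334
tray [0.6086 0.1893 0.012 ] 0.15447796611926756 0.10646456855255798 -87.49474497017789 -177.36019391128082
jar [[ 0.3367 -0.2873  0.052 ]]
vial [[ 0.3896 -0.172   0.055 ]]
spare [[ 0.4361 -0.0663  0.075 ]]
tall [[0.4482 0.3121 0.11  ]]
tube [[ 0.4342 -0.3139  0.045 ]]
round [[0.4427 0.0607 0.04  ]]
beaker [[0.395 0.185 0.05 ]]
capdisc [[0.4949 0.0022 0.01  ]]
gelbase [[0.3282 0.2767 0.015 ]]
tube (15.737865447998047, 22.743755340576172) [[416.11340141296387, 210.5051555633545], [436.8969097137451, 201.26804161071777], [443.28865814208984, 215.6494846343994], [422.5051517486572, 224.88659858703613]] [ 0.434  -0.3136  0.045 ] [(np.float64(0.06304278166520959), np.float64(-67.67609500223178)), (np.float64(0.042807796755885086), np.float64(-158.81686611423348))]
gel (25.925750732421875, 25.545608520507812) [[200.0578031539917, 268.62427711486816], [203.94219493865967, 243.37572145462036], [229.56647109985352, 247.31791877746582], [225.68207931518555, 272.5664749145508]] [0.3281 0.2769 0.015 ] [(np.float64(0.06945002559821149), np.float64(-8.900536790952637)), (np.float64(0.07124040765262893), np.float64(-100.24636376193241))]
```

View pics/gel.png

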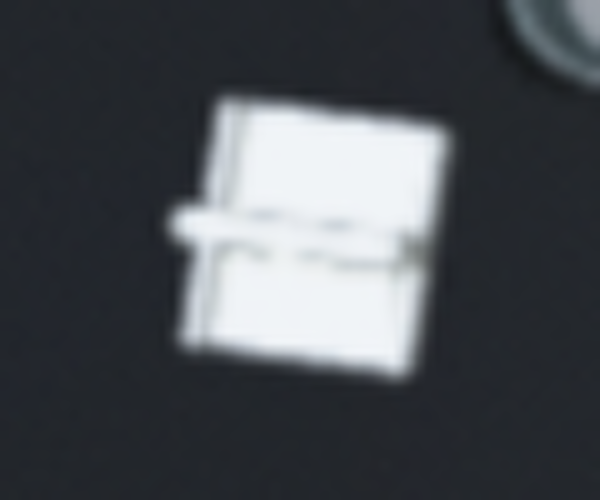

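View pics/tb.png

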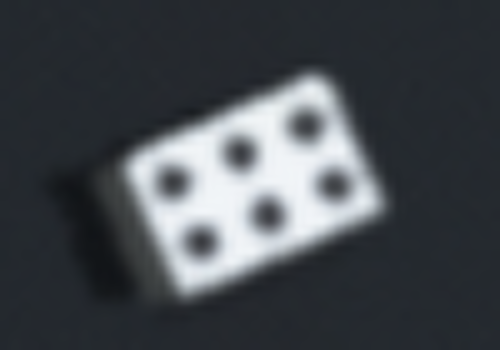

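```bash
cat >> h.py <<'E'
from scipy.spatial.transform import Rotation as Ro
def tri(u,v):
    o1,d1=ray('top',u);o2,d2=ray('scene',v);d1=d1[0]/np.linalg.norm(d1);d2=d2[0]/np.linalg.norm(d2)
    A=np.c_[d1,-d2];t=np.linalg.lstsq(A,o2-o1,rcond=None)[0];p,q=o1+d1*t[0],o2+d2*t[1];return (p+q)/2,np.linalg.norm(p-q)
def Rdown(psi):
    z=np.array([np.cos(psi),np.sin(psi),0]);x=np.array([0,0,-1.]);return np.c_[x,np.cross(z,x),z]
def plan(target,psi_deg=None):
    """target = world grasp point; prints tool offset and rotvec"""
    from cell import telemetry
    o=telemetry.get_obs();R=Ro.from_euler('xyz',o['tool_rot'],degrees=True).as_matrix();p=o['tool_pos']
    print('t',o['time_s'],'p',p,'grasp',p+R@[-.011,0,0],'jawyaw',np.degrees(np.arctan2(R[1,2],R[0,2])),'q',o['qpos'].round(1),'w',o['grip_width'],'F',o['force'].round(1))
    if psi_deg is None: psi_deg=np.degrees(np.arctan2(R[1,2],R[0,2]))
    best=None
    for k in(0,180):
        Rt=Rdown(np.radians(psi_deg+k));tp=np.array(target)+Rt@[.011,0,0]
        rv=Ro.from_matrix(R.T@Rt).as_rotvec()
        print(' k',k,'off',(R.T@(tp-p)).round(4).tolist(),'rot',rv.round(4).tolist(),'deg',round(np.degrees(np.linalg.norm(rv)),1))
E
python3 - <<'E'
from h import *
for n,u,v in [('jar',(422.46,249.05),(254.37,130.84)),('vial',(379.16,230.47),(278.25,152.75)),('spare',(339.9,213.6),(303,170.16)),('tall',(193.7,211.4),(452.6,219.4)),('disc',(313.4,195.4),(315.3,213.1)),('longT',(382.2,157.41),(224.44,210.87)),('shortT',(245.86,156.84),(363.5,277.47))]:
    print(n,*tri(u,v))
print('scene tray',plane('scene',[[249,242],[172,204],[200,180],[274,215]],.012).tolist(),plane('scene',[(342,247),(404,272),(387,308),(322,281)],.012).tolist())
t=np.load('top0.npy')[:,:,::-1]
hsv=cv2.cvtColor(t,cv2.COLOR_BGR2HSV)
m=cv2.inRange(hsv,(0,0,90),(180,90,255))
# floor centres of bays
for c in cv2.findContours(m,cv2.RETR_EXTERNAL,cv2.CHAIN_APPROX_NONE)[0]:
    r=cv2.minAreaRect(c)
    if 400<cv2.contourArea(c)<900 and 140<r[0][1]<170: P=plane('top',cv2.boxPoints(r),.004);print('bay',P.mean(0),r)
# tray lines orientation via PCA-of-hull edges: fit lines to long edges
m=cv2.inRange(hsv,(100,120,60),(125,255,255))
for c in cv2.findContours(m,cv2.RETR_EXTERNAL,cv2.CHAIN_APPROX_NONE)[0]:
    if 1500<cv2.contourArea(c)<4000:
        c=c[:,0].astype(np.float32);x0,x1=c[:,0].min(),c[:,0].max();my=c[:,1].mean()
        for sgn in(-1,1):
            s=c[(c[:,0]>x0+6)&(c[:,0]<x1-6)&((c[:,1]-my)*sgn>0)]
            vx,vy,a,b=cv2.fitLine(s,cv2.DIST_L2,0,.01,.01).ravel();P=plane('top',[(a,b),(a+50*vx,b+50*vy)],.012);d=P[1]-P[0];print('edge dir deg (from -y)',np.degrees(np.arctan2(d[0],-d[1])))
plan([.448,.312,.2],0)
E
```

```text
jar [ 0.3367 -0.2884  0.0475] 7.619864221704475e-06
vial [ 0.3899 -0.1727  0.0515] 0.0004748836594611782
spare [ 0.4367 -0.0669  0.0699] 0.0006526500894999305
tall [0.4492 0.3133 0.1021] 0.001326556095860861
disc [0.4953 0.0021 0.0069] 9.586362770468342e-05
longT [ 0.5985 -0.1946  0.0049] 0.003409269848775102
shortT [0.61   0.1903 0.0046] 0.00019483672431128601
scene tray [[0.6555580923599154, -0.07602615680090191, 0.0119999999999999], [0.6488474497191433, -0.31318142317973546, 0.01200000000000001], [0.5445237226724885, -0.3132971444622746, 0.01200000000000001], [0.5549394108668685, -0.07660211875374717, 0.01200000000000001]] [[0.5628302007288597, 0.11215458329091677, 0.01200000000000001], [0.5588053756882858, 0.26021796659117047, 0.01200000000000001], [0.6607904527514192, 0.268412962632837, 0.01200000000000001], [0.667863600974212, 0.12215017099763331, 0.01200000000000001]]
bay [ 0.5976 -0.2798  0.004 ] ((411.5, 157.5), (29.0, 19.0), 90.0)
bay [ 0.5993 -0.2042  0.004 ] ((385.0, 157.5), (29.0, 28.0), 90.0)
bay [ 0.6013 -0.1188  0.004 ] ((355.0, 157.5), (29.0, 24.0), 90.0)
bay [0.6088 0.2175 0.004 ] ((236.19261169433594, 157.5817108154297), (30.003955841064453, 28.631633758544922), 86.42366790771484)
bay [0.612  0.1461 0.004 ] ((261.4948425292969, 155.9120635986328), (29.948230743408203, 16.618331909179688), 86.633544921875)
edge dir deg (from -y) -0.19746592507476185
edge dir deg (from -y) -0.7530665888273013
edge dir deg (from -y) 2.7067556313758145
edge dir deg (from -y) 2.2059900104313037
t 0.15 p [ 0.2287 -0.608   0.2297] grasp [ 0.2287 -0.608   0.2407] jawyaw -69.38261047681131 q [70.2 18.4 -4.  83.2  1.3 78.5 -3.3] w 0.08707545541997964 F [ 0.2 -0.1 -0.3]
 k 0 off [0.0418, 0.5293, -0.7838] rot [-1.211, -0.0014, -0.0008] deg 69.4
 k 180 off [0.0418, 0.5293, -0.7838] rot [1.9306, -0.0009, 0.0015] deg 110.6
```

```bash
python3 - <<'E'
from h import *
plan([.58,-.12,.24],0)
E
```

```text
t 0.15 p [ 0.2287 -0.608   0.2297] grasp [ 0.2287 -0.608   0.2407] jawyaw -69.38261047681131 q [70.2 18.4 -4.  83.2  1.3 78.5 -3.3] w 0.08707545541997964 F [ 0.2 -0.1 -0.3]
 k 0 off [0.0011, 0.5007, -0.333] rot [-1.211, -0.0014, -0.0008] deg 69.4
 k 180 off [0.0011, 0.5007, -0.333] rot [1.9306, -0.0009, 0.0015] deg 110.6
```

>>> drive_tool(
  offset=[
    [0,0.05,-0.033],
    [0,0.1,-0.067],
    [0,0.15,-0.1],
    [0,0.2,-0.133],
    [0,0.25,-0.167],
    [0,0.3,-0.2],
    [0,0.35,-0.233],
    [0,0.4,-0.267],
    [0,0.45,-0.3],
    [0,0.5,-0.333],
  ],
  angular=[
    [-0.12,0,0],
    [-0.24,0,0],
    [-0.36,0,0],
    [-0.48,0,0],
    [-0.6,0,0],
    [-0.72,0,0],
    [-0.84,0,0],
    [-0.96,0,0],
    [-1.08,0,0],
    [-1.211,0,0],
  ],
  fingers=-1,
  squeeze=20,
)

```text
time_s: 1.4
tool_pos: [0.5801, -0.1189, 0.2301]
tool_rot: [120.7, 89.9, 120.9]
force: [0.8, -1.0, -0.3]
grip_width: 0.0868
```

```bash
python3 - <<'E'
from h import *
plan([.4485,.3125,.19],0)
E
```

```text
t 1.4 p [ 0.5801 -0.1189  0.2301] grasp [ 0.5801 -0.1189  0.2411] jawyaw 0.21454252875110427 q [ 37.2  14.1 -33.1  90.8   7.8  77.5   3.4] w 0.08683254521249872 F [ 0.8 -1.  -0.3]
 k 0 off [0.0516, 0.4318, -0.13] rot [0.0037, -0.0006, -0.0009] deg 0.2
 k 180 off [0.0516, 0.4318, -0.13] rot [-3.1378, 0.0015, -0.0009] deg 179.8
```

>>> drive_tool(
  offset=[
    [0,0.05,-0.015],
    [0,0.1,-0.03],
    [0,0.15,-0.045],
    [0,0.2,-0.06],
    [0,0.25,-0.075],
    [0.01,0.3,-0.09],
    [0.02,0.35,-0.105],
    [0.03,0.4,-0.12],
    [0.05,0.432,-0.13],
    [0.05,0.432,-0.13],
  ],
  angular=[
    [0,0,0],
    [0,0,0],
    [0,0,0],
    [0,0,0],
    [0,0,0],
    [0,0,0],
    [0,0,0],
    [0,0,0],
    [0,0,0],
    [0,0,0],
  ],
)

```text
time_s: 2.65
tool_pos: [0.4455, 0.3152, 0.1791]
tool_rot: [164.7, 89.8, 165.3]
force: [0.4, -0.1, 0.1]
grip_width: 0.0873
```

```bash
python3 - <<'E'
from h import *
from cell import vision
plan([.4485,.3125,.068],0)
for n in('wrist','scene'): cv2.imwrite(f'pics/{n}1.png',vision.read_camera(n)['pixels'][:,:,::-1])
E
```

```text
t 2.65 p [0.4455 0.3152 0.1791] grasp [0.4456 0.3151 0.1901] jawyaw 0.5753841070489165 q [  7.7  13.3 -51.3 100.5  10.7  71.6 -45.8] w 0.08728128563660541 F [ 0.4 -0.1  0.1]
 k 0 off [0.1221, -0.0028, 0.0035] rot [0.01, -0.004, -0.0011] deg 0.6
 k 180 off [0.1221, -0.0028, 0.0035] rot [-3.1315, 0.0017, -0.0063] deg 179.4
```

View pics/wrist1.png

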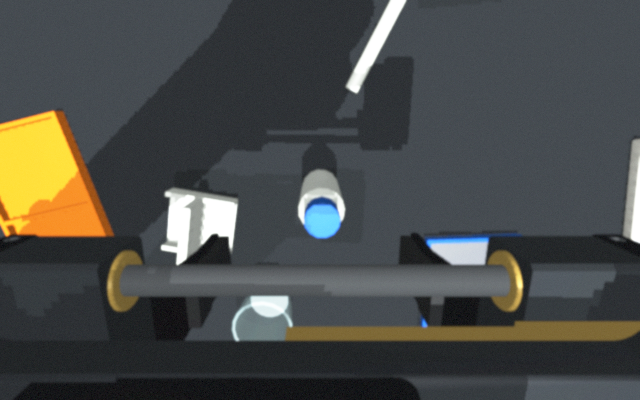

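View pics/scene1.png

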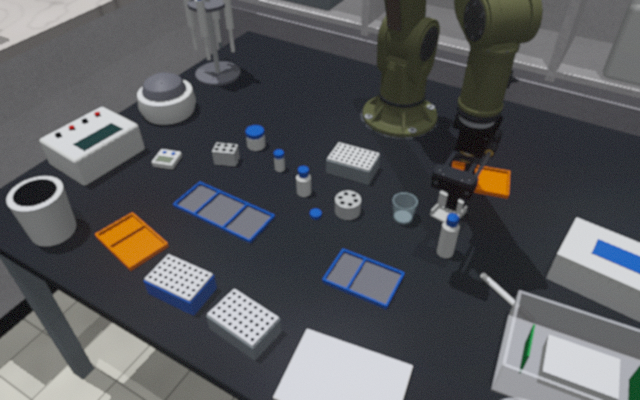

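```bash
cat >> h.py <<'E'
KW=np.array([[338.8688,0,314.3946],[0,338.8688,201.9688],[0,0,1]])
TW=np.array([[-0.0001,0.2585,-0.966,-0.1559],[0.0006,0.966,0.2585,0.0711],[1,-0.0006,-0.0003,0.001],[0,0,0,1]])
def wcal(o=None):
    if o is None:
        from cell import telemetry
        o=telemetry.get_obs()
    T=np.eye(4);T[:3,:3]=Ro.from_euler('xyz',o['tool_rot'],degrees=True).as_matrix();T[:3,3]=o['tool_pos'];return KW,T@TW
E
python3 - <<'E'
from h import *
c=wcal()
print(plane('',[(322,218)],.11,c))
print(proj('scene',[[.4455,.315,.171],[.4485,.3125,.11]]), proj('',[[.4485,.3125,.11],[.4485,.3125,0]],c))
E
```

```text
[[0.4549 0.3111 0.11  ]]
[[460.0708 194.2859]
 [453.3109 216.3469]] [[312.8409 216.0292]
 [313.4176 183.5963]]
```

>>> drive_tool(
  offset=[
    [0.03,-0.003,0.004],
    [0.06,-0.003,0.004],
    [0.09,-0.003,0.004],
    [0.11,-0.003,0.004],
    [0.122,-0.003,0.004],
    [0.122,-0.003,0.004],
    [0.122,-0.003,0.004],
  ],
  angular=[
    [0.01,0,0],
    [0.01,0,0],
    [0.01,0,0],
    [0.01,0,0],
    [0.01,0,0],
    [0.01,0,0],
    [0.01,0,0],
  ],
)

```text
time_s: 3.62
tool_pos: [0.4532, 0.3097, 0.0593]
tool_rot: [60.1, 89.9, 59.8]
force: [-0.0, -1.1, -0.2]
grip_width: 0.087
```

>>> drive_tool(
  offset=[
    [0,0,0],
    [0,0,0],
    [0,0,0],
    [0,0,0],
    [0,0,0],
    [0,0,0],
    [0,0,0],
    [0,0,0],
  ],
  angular=[
    [0,0,0],
    [0,0,0],
    [0,0,0],
    [0,0,0],
    [0,0,0],
    [0,0,0],
    [0,0,0],
    [0,0,0],
  ],
  fingers=1,
)

```text
time_s: 4.62
tool_pos: [0.453, 0.3096, 0.0592]
tool_rot: [72.1, 90.0, 71.8]
force: [-0.9, -0.0, -0.3]
grip_width: 0.0356
```

```bash
python3 - <<'E'
from h import *
from cell import vision
plan([.4485,.3125,.19],0)
for n in('wrist','scene'): cv2.imwrite(f'pics/{n}2.png',vision.read_camera(n)['pixels'][:,:,::-1])
E
```

```text
t 4.625 p [0.453  0.3096 0.0592] grasp [0.453  0.3096 0.0702] jawyaw -0.3432303436604315 q [  4.   21.6 -47.8 107.2  18.4  59.3 -51.7] w 0.035645595527295314 F [-0.9 -0.  -0.3]
 k 0 off [-0.1198, 0.003, -0.0045] rot [-0.006, 0.0003, -0.0008] deg 0.3
 k 180 off [-0.1198, 0.003, -0.0045] rot [3.1356, -0.0013, -0.0004] deg 179.7
```

View pics/scene2.png

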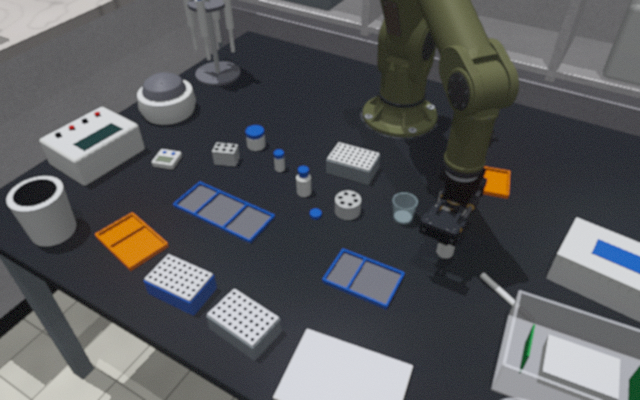

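>>> drive_tool(
  offset=[
    [-0.03,0,0],
    [-0.07,0,0],
    [-0.1,0,0.02],
    [-0.11,-0.03,0.05],
    [-0.11,-0.07,0.085],
    [-0.11,-0.11,0.12],
    [-0.11,-0.16,0.144],
    [-0.11,-0.21,0.144],
    [-0.11,-0.26,0.144],
    [-0.11,-0.31,0.144],
  ],
  angular=[
    [0,0,0],
    [0,0,0],
    [0,0,0],
    [0,0,0],
    [0,0,0],
    [0,0,0],
    [0,0,0],
    [0,0,0],
    [0,0,0],
    [0,0,0],
  ],
)

```text
time_s: 5.98
tool_pos: [0.5949, -0.003, 0.1688]
tool_rot: [80.9, 90.0, 80.6]
force: [0.1, 0.6, -1.4]
grip_width: 0.0353
```

```bash
python3 - <<'E'
from h import *
plan([.5965,-.279,.13],-1)
E
```

```text
t 5.975 p [ 0.5949 -0.003   0.1688] grasp [ 0.5949 -0.0031  0.1798] jawyaw -0.34392866967567864 q [ 32.4  18.5 -41.7  94.8  12.8  71.6 -12.2] w 0.03529664658102365 F [ 0.1  0.6 -1.4]
 k 0 off [0.0495, -0.276, 0.0032] rot [0.0115, 0.0001, -0.0008] deg 0.7
 k 180 off [0.0495, -0.276, 0.0032] rot [-3.1301, 0.0013, 0.0002] deg 179.3
```

>>> drive_tool(
  offset=[
    [0,-0.05,0.002],
    [0,-0.1,0.003],
    [0,-0.15,0.003],
    [0,-0.2,0.003],
    [0,-0.25,0.003],
    [0.01,-0.276,0.003],
    [0.04,-0.276,0.003],
    [0.06,-0.276,0.003],
    [0.06,-0.276,0.003],
    [0.06,-0.276,0.003],
  ],
  angular=[
    [0.01,0,0],
    [0.01,0,0],
    [0.01,0,0],
    [0.01,0,0],
    [0.01,0,0],
    [0.01,0,0],
    [0.01,0,0],
    [0.01,0,0],
    [0.01,0,0],
    [0.01,0,0],
  ],
)

```text
time_s: 7.22
tool_pos: [0.5972, -0.2781, 0.1094]
tool_rot: [27.8, 89.9, 27.0]
force: [0.2, 0.3, -0.8]
grip_width: 0.0355
```

```bash
python3 - <<'E'
from h import *
from cell import vision
plan([.5965,-.279,.0745],-1)
for n in('top','scene'): cv2.imwrite(f'pics/{n}3.png',vision.read_camera(n)['pixels'][100:300,100:500,::-1].repeat(2,0).repeat(2,1))
E
```

```text
t 7.225 p [ 0.5972 -0.2781  0.1094] grasp [ 0.5972 -0.2781  0.1204] jawyaw -0.8331650371575451 q [ 48.1  27.7 -33.4  89.   15.9  68.1  10.9] w 0.035506345644447566 F [ 0.2  0.3 -0.8]
 k 0 off [0.0459, -0.0009, -0.0007] rot [0.0029, 0.0014, -0.0007] deg 0.2
 k 180 off [0.0459, -0.0009, -0.0007] rot [-3.1387, 0.0011, 0.0022] deg 179.8
```

View pics/scene3.png

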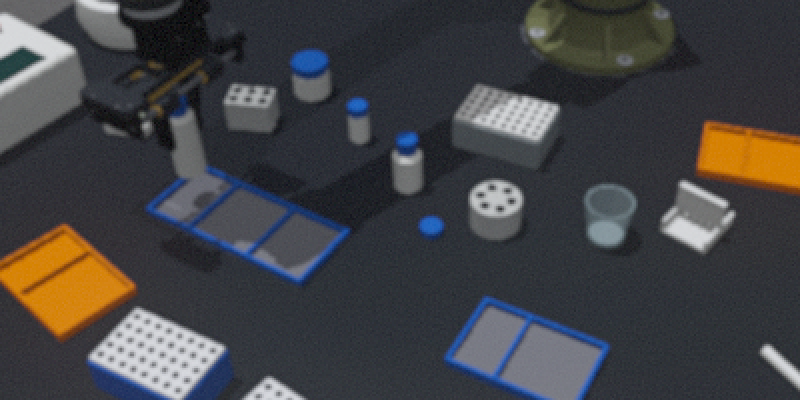

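>>> drive_tool(
  offset=[
    [0.015,0,0],
    [0.03,0,0],
    [0.04,0,0],
    [0.0455,0,0],
    [0.0455,0,0],
    [0.0455,0,0],
  ],
  angular=[
    [0,0,0],
    [0,0,0],
    [0,0,0],
    [0,0,0],
    [0,0,0],
    [0,0,0],
  ],
)

```text
time_s: 8.07
tool_pos: [0.5978, -0.2788, 0.0648]
tool_rot: [-5.7, 89.8, -6.5]
force: [-0.8, 0.1, -0.7]
grip_width: 0.0356
```

>>> drive_tool(
  offset=[
    [0,0,0],
    [0,0,0],
    [0,0,0],
    [0,0,0],
    [0,0,0],
    [-0.02,0,0],
    [-0.06,0,0],
    [-0.1,0,0],
    [-0.1,0,0],
  ],
  angular=[
    [0,0,0],
    [0,0,0],
    [0,0,0],
    [0,0,0],
    [0,0,0],
    [0,0,0],
    [0,0,0],
    [0,0,0],
    [0,0,0],
  ],
  fingers=-1,
)

```text
time_s: 9.2
tool_pos: [0.6004, -0.2794, 0.1708]
tool_rot: [-19.7, 89.3, -20.6]
force: [-0.0, 0.2, -1.1]
grip_width: 0.0871
```

```bash
python3 - <<'E'
from h import *
from cell import vision
plan([.434,-.3138,.12],21.7)
cv2.imwrite(f'pics/wrist4.png',vision.read_camera('wrist')['pixels'][:,:,::-1])
for n in('top','scene'): cv2.imwrite(f'pics/{n}4.png',vision.read_camera(n)['pixels'][100:300,100:500,::-1].repeat(2,0).repeat(2,1))
E
```

```text
t 9.2 p [ 0.6004 -0.2794  0.1708] grasp [ 0.6002 -0.2793  0.1818] jawyaw -0.8651461998295705 q [ 48.6  24.8 -34.3  85.4  14.3  73.5  12. ] w 0.0870838061336122 F [-0.   0.2 -1.1]
 k 0 off [0.0601, -0.0367, -0.1665] rot [-0.3939, 0.0104, 0.0062] deg 22.6
 k 180 off [0.0601, -0.0367, -0.1665] rot [2.7477, 0.0087, -0.0144] deg 157.4
```

View pics/scene4.png

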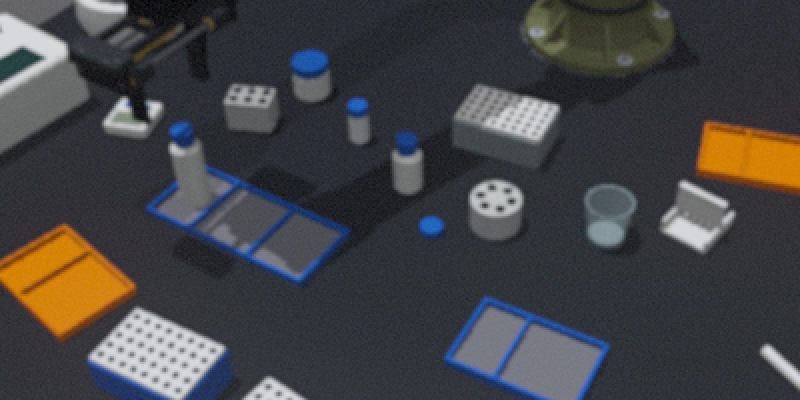

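View pics/wrist4.png

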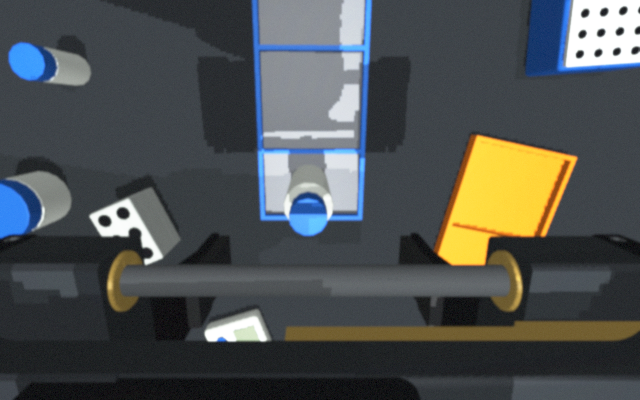

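>>> drive_tool(
  offset=[
    [0,-0.007,-0.033],
    [0,-0.015,-0.067],
    [0.01,-0.022,-0.1],
    [0.02,-0.03,-0.133],
    [0.04,-0.037,-0.166],
    [0.06,-0.037,-0.166],
    [0.06,-0.037,-0.166],
  ],
  angular=[
    [-0.1,0,0],
    [-0.2,0,0],
    [-0.3,0,0],
    [-0.39,0,0],
    [-0.39,0.01,0.006],
    [-0.39,0.01,0.006],
    [-0.39,0.01,0.006],
  ],
)

```text
time_s: 10.22
tool_pos: [0.4287, -0.3123, 0.1023]
tool_rot: [128.0, 89.2, 149.5]
force: [0.5, -0.3, 0.0]
grip_width: 0.0873
```

```bash
python3 - <<'E'
from h import *
from cell import vision
plan([.434,-.3138,.032],21.7)
cv2.imwrite(f'pics/wrist5.png',vision.read_camera('wrist')['pixels'][:,:,::-1])
E
```

```text
t 10.225 p [ 0.4287 -0.3123  0.1023] grasp [ 0.4289 -0.3123  0.1133] jawyaw 21.44220975916403 q [ 66.3  13.7 -36.8 107.1   9.1  63.   47.3] w 0.08731860081391024 F [ 0.5 -0.3  0. ]
 k 0 off [0.0812, -0.0042, 0.005] rot [-0.0045, -0.0085, -0.0109] deg 0.8
 k 180 off [0.0812, -0.0042, 0.005] rot [3.137, -0.0172, 0.0133] deg 179.7
```

View pics/wrist5.png

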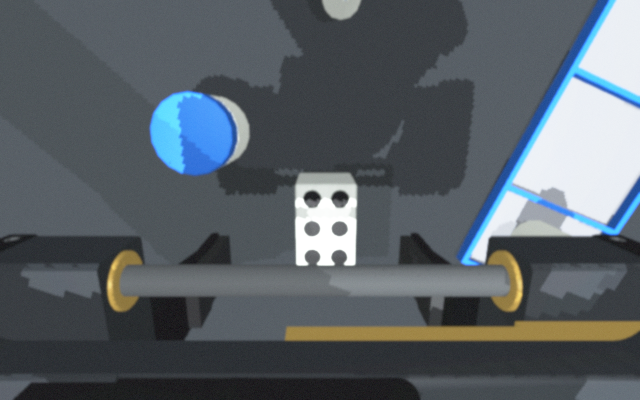

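```bash
python3 - <<'E'
from h import *
c=wcal(); print(plane('',[(326,228)],.045,c))
E
```

```text
[[ 0.4393 -0.3129  0.045 ]]
```

>>> drive_tool(
  offset=[
    [0.03,-0.004,0.005],
    [0.055,-0.004,0.005],
    [0.07,-0.004,0.005],
    [0.081,-0.004,0.005],
    [0.081,-0.004,0.005],
    [0.081,-0.004,0.005],
  ],
  angular=[
    [0,-0.01,-0.01],
    [0,-0.01,-0.01],
    [0,-0.01,-0.01],
    [0,-0.01,-0.01],
    [0,-0.01,-0.01],
    [0,-0.01,-0.01],
  ],
)

```text
time_s: 11.02
tool_pos: [0.4361, -0.3143, 0.0233]
tool_rot: [-31.9, 89.8, -10.4]
force: [0.5, -0.1, -0.2]
grip_width: 0.0871
```

>>> drive_tool(
  offset=[
    [0,0,0],
    [0,0,0],
    [0,0,0],
    [0,0,0],
    [0,0,0],
    [0,0,0],
    [0,0,0],
    [0,0,0],
  ],
  angular=[
    [0,0,0],
    [0,0,0],
    [0,0,0],
    [0,0,0],
    [0,0,0],
    [0,0,0],
    [0,0,0],
    [0,0,0],
  ],
  fingers=1,
  squeeze=30,
)

```text
time_s: 12.02
tool_pos: [0.4362, -0.3143, 0.0233]
tool_rot: [-31.7, 89.7, -10.2]
force: [0.8, 0.8, -0.8]
grip_width: 0.0398
```

```bash
python3 - <<'E'
from h import *
plan([.608,.2165,.12],2.5)
E
```

```text
t 12.025 p [ 0.4362 -0.3143  0.0233] grasp [ 0.4361 -0.3142  0.0343] jawyaw 21.492212475560738 q [ 64.   19.9 -35.2 110.6  14.1  53.5  43.5] w 0.039848433846045236 F [ 0.8  0.8 -0.8]
 k 0 off [-0.0854, 0.4307, 0.3547] rot [0.3315, 0.0041, 0.0017] deg 19.0
 k 180 off [-0.0854, 0.4307, 0.3547] rot [-2.8101, -0.0024, 0.0058] deg 161.0
```

>>> drive_tool(
  offset=[
    [-0.04,0,0],
    [-0.08,0.01,0.01],
    [-0.11,0.045,0.035],
    [-0.115,0.085,0.07],
    [-0.115,0.125,0.105],
    [-0.115,0.165,0.14],
    [-0.115,0.21,0.175],
    [-0.115,0.25,0.21],
    [-0.115,0.29,0.24],
    [-0.115,0.33,0.27],
  ],
  angular=[
    [0,0,0],
    [0,0,0],
    [0.03,0,0],
    [0.07,0,0],
    [0.12,0,0],
    [0.16,0,0],
    [0.2,0,0],
    [0.25,0,0],
    [0.29,0,0],
    [0.33,0,0],
  ],
)

```text
time_s: 13.28
tool_pos: [0.5658, 0.0929, 0.1379]
tool_rot: [-26.6, 89.8, -24.1]
force: [0.8, 0.1, -2.9]
grip_width: 0.0402
```

```bash
python3 - <<'E'
from h import *
plan([.608,.2165,.06],2.5)
E
```

```text
t 13.275 p [0.5658 0.0929 0.1379] grasp [0.5657 0.0929 0.1489] jawyaw 2.4859158257959537 q [ 29.5  19.1 -49.1  99.8  15.6  68.1 -21.4] w 0.04015863972047453 F [ 0.8  0.1 -2.9]
 k 0 off [0.0888, 0.1218, 0.0473] rot [-0.0002, 0.0031, 0.0015] deg 0.2
 k 180 off [0.0888, 0.1218, 0.0473] rot [3.1413, 0.0024, -0.0049] deg 180.0
```

>>> drive_tool(
  offset=[
    [0,0.04,0.016],
    [0,0.08,0.032],
    [0.0,0.122,0.047],
    [0.04,0.122,0.047],
    [0.07,0.122,0.047],
    [0.089,0.122,0.047],
    [0.089,0.122,0.047],
    [0.089,0.122,0.047],
  ],
  angular=[
    [0,0,0],
    [0,0,0],
    [0,0,0],
    [0,0,0],
    [0,0,0],
    [0,0,0],
    [0,0,0],
    [0,0,0],
  ],
)

```text
time_s: 14.28
tool_pos: [0.6085, 0.217, 0.05]
tool_rot: [-10.9, 89.7, -8.4]
force: [-0.6, 0.6, -2.1]
grip_width: 0.0397
```

```bash
python3 - <<'E'
from h import *
from cell import vision
plan([.608,.2165,.039],2.5)
for n in('scene',): cv2.imwrite(f'pics/{n}6.png',vision.read_camera(n)['pixels'][100:400,240:640,::-1].repeat(2,0).repeat(2,1))
E
```

```text
t 14.275 p [0.6085 0.217  0.05  ] grasp [0.6084 0.217  0.061 ] jawyaw 2.4716886081249587 q [ 12.4  33.5 -45.5  93.6  26.2  63.8 -37.6] w 0.03965222456290592 F [-0.6  0.6 -2.1]
 k 0 off [0.022, -0.0004, -0.0006] rot [-0.0005, 0.0048, 0.0009] deg 0.3
 k 180 off [0.022, -0.0004, -0.0006] rot [3.1411, 0.0014, -0.0075] deg 180.0
```

View pics/scene6.png

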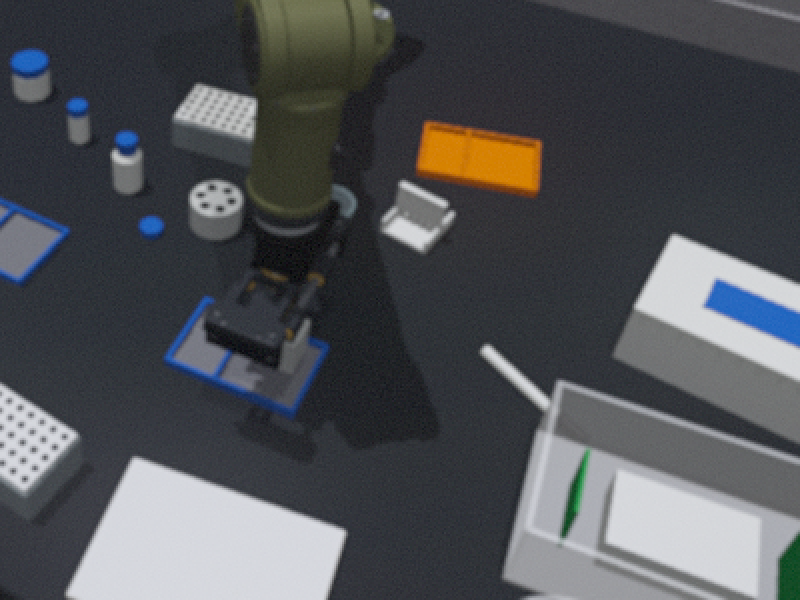

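>>> drive_tool(
  offset=[
    [0.01,0,0],
    [0.018,0,0],
    [0.0225,0,0],
    [0.0225,0,0],
    [0.0225,0,0],
  ],
  angular=[
    [0,0,0],
    [0,0,0],
    [0,0,0],
    [0,0,0],
    [0,0,0],
  ],
)

```text
time_s: 14.95
tool_pos: [0.6088, 0.2172, 0.0278]
tool_rot: [-7.0, 89.7, -4.6]
force: [-0.6, 0.2, -2.4]
grip_width: 0.0396
```

>>> drive_tool(
  offset=[
    [0,0,0],
    [0,0,0],
    [0,0,0],
    [0,0,0],
    [-0.02,0,0],
    [-0.06,0,0],
    [-0.1,0,0],
    [-0.12,0,0],
    [-0.12,0,0],
  ],
  angular=[
    [0,0,0],
    [0,0,0],
    [0,0,0],
    [0,0,0],
    [0,0,0],
    [0,0,0],
    [0,0,0],
    [0,0,0],
    [0,0,0],
  ],
  fingers=-1,
)

```text
time_s: 16.08
tool_pos: [0.6091, 0.2177, 0.1497]
tool_rot: [-0.9, 89.5, 1.6]
force: [-0.1, -0.4, -0.2]
grip_width: 0.087
```

```bash
python3 - <<'E'
from h import *
from cell import vision
plan([.3282,.2767,.15],-8)
cv2.imwrite(f'pics/wrist7.png',vision.read_camera('wrist')['pixels'][:,:,::-1])
for n in('scene',): cv2.imwrite(f'pics/{n}7.png',vision.read_camera(n)['pixels'][100:400,140:540,::-1].repeat(2,0).repeat(2,1))
E
```

```text
t 16.075 p [0.6091 0.2177 0.1497] grasp [0.609  0.2177 0.1607] jawyaw 2.4696199381360437 q [ 14.4  28.  -48.5  88.6  21.8  72.8 -34.7] w 0.08696861973752246 F [-0.1 -0.4 -0.2]
 k 0 off [0.0083, 0.0711, -0.2781] rot [0.1827, 0.0088, -0.0007] deg 10.5
 k 180 off [0.0083, 0.0711, -0.2781] rot [-2.9588, 0.001, 0.0131] deg 169.5
```

View pics/scene7.png

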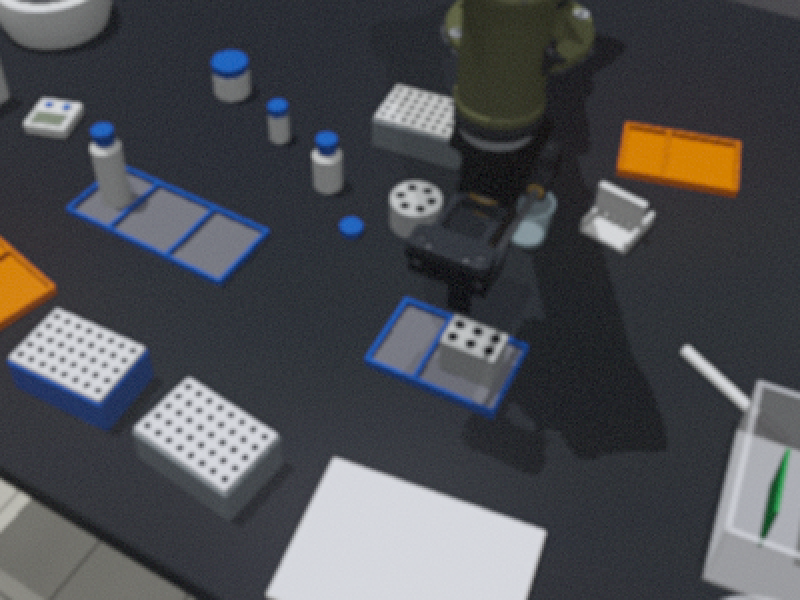

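View pics/wrist7.png

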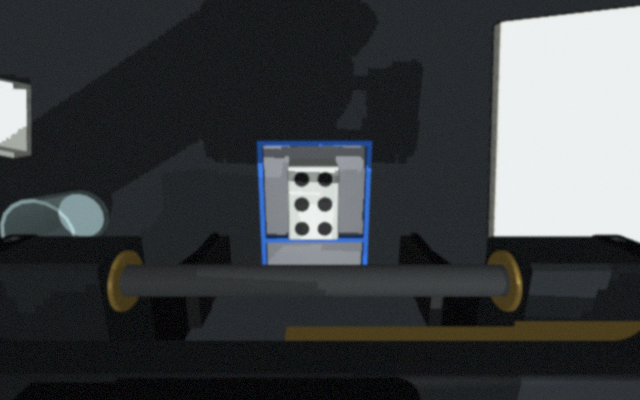

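>>> drive_tool(
  offset=[
    [0,0.01,-0.05],
    [0,0.02,-0.1],
    [0,0.04,-0.15],
    [0,0.055,-0.2],
    [0.008,0.065,-0.25],
    [0.008,0.071,-0.278],
    [0.008,0.071,-0.278],
    [0.008,0.071,-0.278],
  ],
  angular=[
    [0.04,0,0],
    [0.08,0,0],
    [0.12,0,0],
    [0.15,0,0],
    [0.183,0.009,0],
    [0.183,0.009,0],
    [0.183,0.009,0],
    [0.183,0.009,0],
  ],
)

```text
time_s: 17.18
tool_pos: [0.3273, 0.2749, 0.137]
tool_rot: [-160.6, 89.7, -168.7]
force: [0.6, 0.6, 0.2]
grip_width: 0.087
```

```bash
python3 - <<'E'
from h import *
from cell import vision
plan([.3282,.2767,.042],-8)
d=vision.read_camera('wrist')['pixels'][:,:,::-1]
cv2.imwrite(f'pics/wrist8.png',d)
E
```

```text
t 17.175 p [0.3273 0.2749 0.137 ] grasp [0.3274 0.2749 0.148 ] jawyaw -8.073745163079915 q [ 18.9  -5.1 -58.9 117.9  -4.9  65.1 -45.9] w 0.08704108242721749 F [0.6 0.6 0.2]
 k 0 off [0.106, 0.0021, 0.0012] rot [-0.0013, -0.0052, 0.0018] deg 0.3
 k 180 off [0.106, 0.0021, 0.0012] rot [3.1403, 0.0029, 0.0082] deg 179.9
```

View pics/wrist8.png

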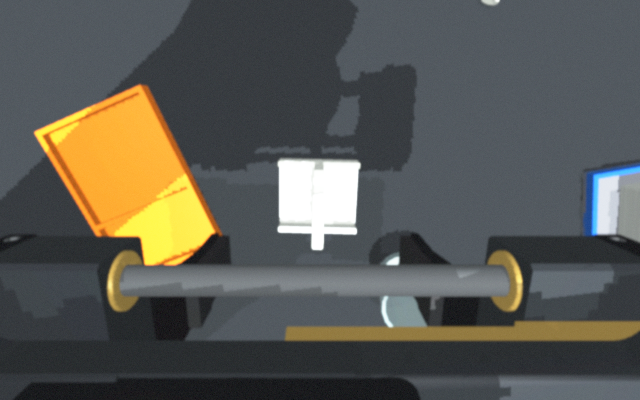

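```bash
python3 - <<'E'
from h import *
c=wcal(); print(plane('',[(280,160.5),(358,162),(357,232),(280,230)],.018,c),plane('',[(280,160.5),(358,162),(357,232),(280,230)],.018,c).mean(0), plane('',[(317.5,246)],.055,c))
E
```

```text
[[0.3048 0.3109 0.018 ]
 [0.3675 0.3008 0.018 ]
 [0.3601 0.2408 0.018 ]
 [0.2948 0.2518 0.018 ]] [0.3318 0.2761 0.018 ] [[0.3267 0.2479 0.055 ]]
```

>>> drive_tool(
  offset=[
    [0.03,0.002,0.001],
    [0.06,0.002,0.001],
    [0.085,0.002,0.001],
    [0.1,0.002,0.001],
    [0.106,0.002,0.001],
    [0.106,0.002,0.001],
    [0.106,0.002,0.001],
  ],
  angular=[
    [0.03,0,0],
    [0.03,-0.005,0],
    [0.03,-0.005,0],
    [0.03,-0.005,0],
    [0.03,-0.005,0],
    [0.03,-0.005,0],
    [0.03,-0.005,0],
  ],
)

```text
time_s: 18.1
tool_pos: [0.3288, 0.2772, 0.0317]
tool_rot: [-87.6, 90.0, -97.4]
force: [0.7, 0.0, 0.6]
grip_width: 0.0872
```

>>> drive_tool(
  offset=[
    [0,0,0],
    [0,0,0],
    [0,0,0],
    [0,0,0],
    [0,0,0],
    [0,0,0],
    [0,0,0],
    [0,0,0],
    [0,0,0],
    [0,0,0],
  ],
  angular=[
    [0,0,0],
    [0,0,0],
    [0,0,0],
    [0,0,0],
    [0,0,0],
    [0,0,0],
    [0,0,0],
    [0,0,0],
    [0,0,0],
    [0,0,0],
  ],
  fingers=1,
  squeeze=20,
)

```text
time_s: 19.35
tool_pos: [0.3289, 0.2772, 0.0317]
tool_rot: [-80.8, 90.0, -90.6]
force: [0.2, 0.9, -0.2]
grip_width: 0.008
```

```bash
python3 - <<'E'
from h import *
plan([.598,-.203,.16],-1)
E
```

```text
t 19.35 p [0.3289 0.2772 0.0317] grasp [0.3289 0.2772 0.0427] jawyaw -9.831756632494056 q [ 14.7  10.1 -60.7 123.6  11.2  52.  -62.4] w 0.008004885447181068 F [ 0.2  0.9 -0.2]
 k 0 off [-0.1171, -0.4273, 0.3472] rot [-0.1541, 0.0, 0.0005] deg 8.8
 k 180 off [-0.1171, -0.4273, 0.3472] rot [2.9874, 0.0007, -0.0001] deg 171.2
```

>>> drive_tool(
  offset=[
    [-0.04,0,0],
    [-0.08,0,0.01],
    [-0.115,0,0.05],
    [-0.117,-0.03,0.09],
    [-0.117,-0.065,0.13],
    [-0.117,-0.1,0.165],
    [-0.117,-0.14,0.2],
    [-0.117,-0.18,0.23],
    [-0.117,-0.22,0.26],
    [-0.117,-0.26,0.285],
  ],
  angular=[
    [0,0,0],
    [0,0,0],
    [0,0,0],
    [0,0,0],
    [-0.03,0,0],
    [-0.06,0,0],
    [-0.09,0,0],
    [-0.12,0,0],
    [-0.15,0,0],
    [-0.154,0,0],
  ],
)

```text
time_s: 20.6
tool_pos: [0.5658, -0.0293, 0.1485]
tool_rot: [-159.1, 90.0, -160.1]
force: [1.5, 0.5, -0.7]
grip_width: 0.0078
```

```bash
python3 - <<'E'
from h import *
plan([.598,-.2015,.085],-1)
E
```

```text
t 20.6 p [ 0.5658 -0.0293  0.1485] grasp [ 0.5658 -0.0293  0.1595] jawyaw -1.0123670925157806 q [ 40.5  17.  -46.8  99.9  13.2  68.8 -10.9] w 0.007808909939203461 F [ 1.5  0.5 -0.7]
 k 0 off [0.0745, -0.1716, 0.0353] rot [-0.0002, -0.0004, 0.0002] deg 0.0
 k 180 off [0.0745, -0.1716, 0.0353] rot [3.1414, 0.0002, 0.0006] deg 180.0
```

>>> drive_tool(
  offset=[
    [0,-0.04,0.01],
    [0,-0.08,0.02],
    [0,-0.12,0.03],
    [0,-0.15,0.035],
    [0,-0.1715,0.035],
    [0.03,-0.1715,0.035],
    [0.06,-0.1715,0.035],
    [0.074,-0.1715,0.035],
    [0.074,-0.1715,0.035],
  ],
  angular=[
    [0,0,0],
    [0,0,0],
    [0,0,0],
    [0,0,0],
    [0,0,0],
    [0,0,0],
    [0,0,0],
    [0,0,0],
    [0,0,0],
  ],
)

```text
time_s: 21.72
tool_pos: [0.597, -0.2008, 0.0737]
tool_rot: [159.6, 89.9, 158.6]
force: [-0.6, 0.2, -1.2]
grip_width: 0.008
```

```bash
python3 - <<'E'
from h import *
from cell import vision
plan([.598,-.2015,.0472],-1)
cv2.imwrite(f'pics/wrist9.png',vision.read_camera('wrist')['pixels'][:,:,::-1])
for n in('scene',): cv2.imwrite(f'pics/{n}9.png',vision.read_camera(n)['pixels'][130:280,120:320,::-1].repeat(4,0).repeat(4,1))
E
```

```text
t 21.725 p [ 0.597  -0.2008  0.0737] grasp [ 0.597  -0.2008  0.0847] jawyaw -0.9740216466022428 q [ 47.3  28.2 -39.8  94.9  19.6  64.2   1.2] w 0.007956512821467566 F [-0.6  0.2 -1.2]
 k 0 off [0.0375, -0.0008, 0.0011] rot [0.0005, -0.0022, -0.0008] deg 0.1
 k 180 off [0.0375, -0.0008, 0.0011] rot [-3.1411, 0.0013, -0.0035] deg 180.0
```

View pics/scene9.png

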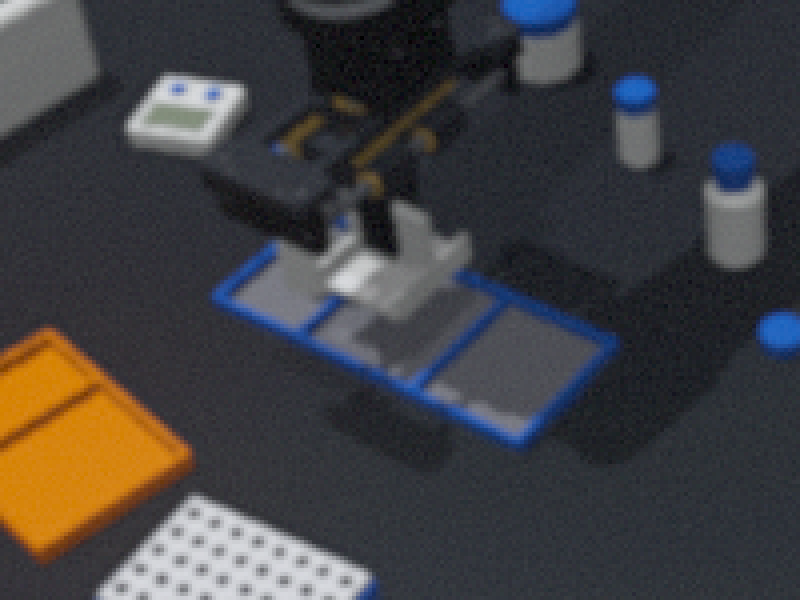

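View pics/wrist9.png

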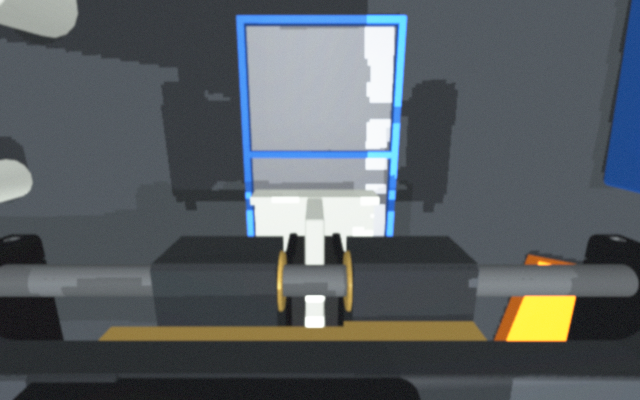

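>>> drive_tool(
  offset=[
    [0.012,0,0.002],
    [0.024,0,0.002],
    [0.033,0,0.002],
    [0.0375,0,0.002],
    [0.0375,0,0.002],
    [0.0375,0,0.002],
  ],
  angular=[
    [0,0,0],
    [0,0,0],
    [0,0,0],
    [0,0,0],
    [0,0,0],
    [0,0,0],
  ],
)

```text
time_s: 22.58
tool_pos: [0.6008, -0.2012, 0.0384]
tool_rot: [-17.9, 89.9, -18.9]
force: [0.7, -0.6, -0.4]
grip_width: 0.0079
```

```bash
python3 - <<'E'
from h import *
from cell import vision
plan([.598,-.2015,.0472],-1)
cv2.imwrite(f'pics/wrist10.png',vision.read_camera('wrist')['pixels'][:,:,::-1])
for n in('scene',): cv2.imwrite(f'pics/{n}10.png',vision.read_camera(n)['pixels'][130:280,120:320,::-1].repeat(4,0).repeat(4,1))
E
```

```text
t 22.575 p [ 0.6008 -0.2012  0.0384] grasp [ 0.6008 -0.2012  0.0494] jawyaw -0.9844525399937649 q [ 46.3  30.7 -38.7  96.   21.5  60.8  -0.1] w 0.007920962870776498 F [ 0.7 -0.6 -0.4]
 k 0 off [0.0022, -0.0003, -0.0028] rot [0.0003, 0.0017, 0.0006] deg 0.1
 k 180 off [0.0022, -0.0003, -0.0028] rot [-3.1413, -0.0009, 0.0027] deg 180.0
```

View pics/scene10.png

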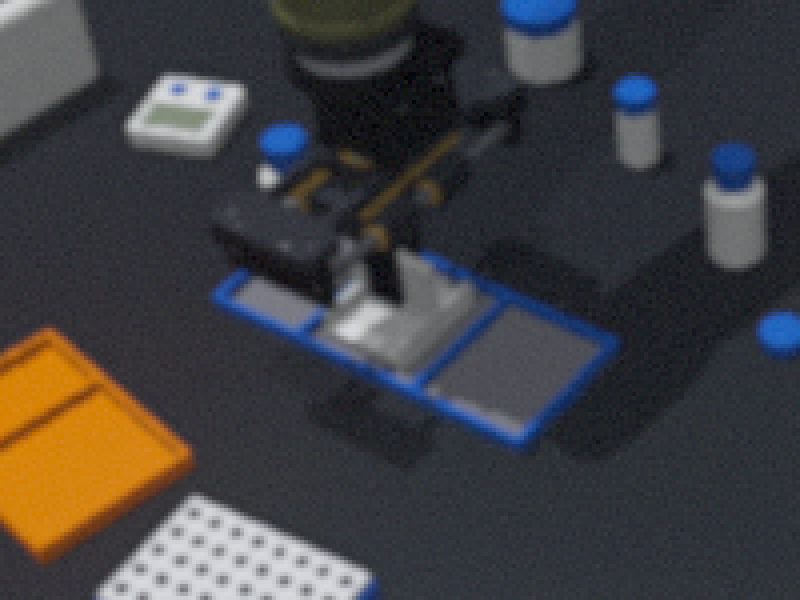

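View pics/wrist10.png

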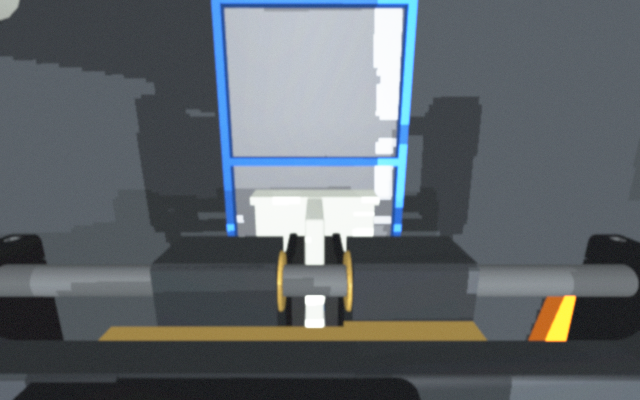

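>>> drive_tool(
  offset=[
    [0.002,0,0],
    [0.002,0,0],
    [0.002,0,0],
  ],
  angular=[
    [0,0,0],
    [0,0,0],
    [0,0,0],
  ],
)

```text
time_s: 23.05
tool_pos: [0.6009, -0.2013, 0.0365]
tool_rot: [-23.1, 89.9, -24.1]
force: [1.2, -0.4, -0.5]
grip_width: 0.0077
```

>>> drive_tool(
  offset=[
    [0,0,0],
    [0,0,0],
    [0,0,0],
    [0,0,0],
    [-0.02,0,0],
    [-0.06,0,0],
    [-0.1,0,0],
    [-0.12,0,0],
    [-0.12,0,0],
  ],
  angular=[
    [0,0,0],
    [0,0,0],
    [0,0,0],
    [0,0,0],
    [0,0,0],
    [0,0,0],
    [0,0,0],
    [0,0,0],
    [0,0,0],
  ],
  fingers=-1,
)

```text
time_s: 24.18
tool_pos: [0.6017, -0.2015, 0.1585]
tool_rot: [-23.8, 89.7, -24.8]
force: [1.1, -0.2, -0.5]
grip_width: 0.0848
```

```bash
python3 - <<'E'
from h import *
from cell import vision
plan([.3375,-.2878,.14],0)
cv2.imwrite(f'pics/wrist11.png',vision.read_camera('wrist')['pixels'][:,:,::-1])
for n in('scene',): cv2.imwrite(f'pics/{n}11.png',vision.read_camera(n)['pixels'][100:300,120:380,::-1].repeat(3,0).repeat(3,1))
E
```

```text
t 24.175 p [ 0.6017 -0.2015  0.1585] grasp [ 0.6016 -0.2014  0.1695] jawyaw -0.9971695816073487 q [ 48.5  23.9 -41.6  89.9  16.5  72.1   3.4] w 0.08484415263810054 F [ 1.1 -0.2 -0.5]
 k 0 off [0.0284, -0.0909, -0.2628] rot [-0.0174, 0.0051, 0.0023] deg 1.0
 k 180 off [0.0284, -0.0909, -0.2628] rot [3.1242, 0.0036, -0.0079] deg 179.0
```

View pics/scene11.png

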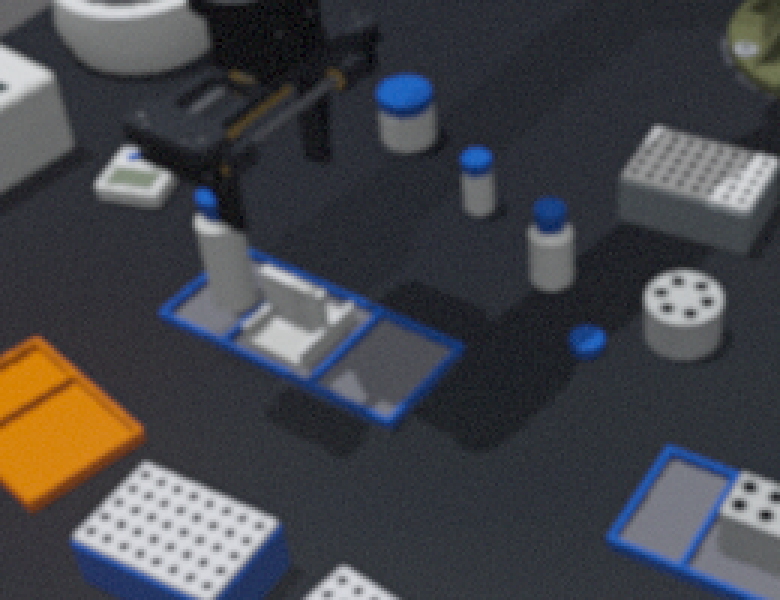

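View pics/wrist11.png

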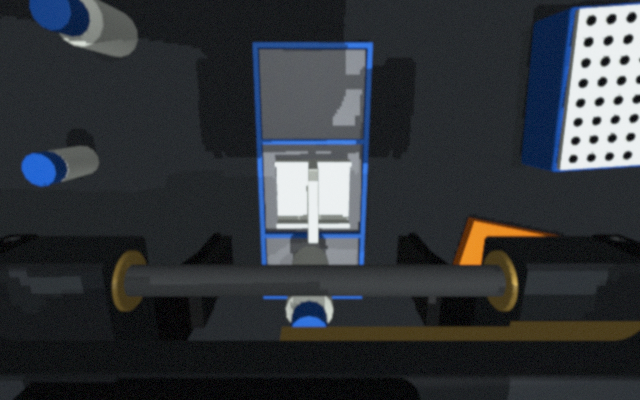

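>>> drive_tool(
  offset=[
    [0,-0.015,-0.04],
    [0,-0.03,-0.085],
    [0,-0.045,-0.13],
    [0,-0.06,-0.175],
    [0.01,-0.075,-0.22],
    [0.028,-0.091,-0.263],
    [0.028,-0.091,-0.263],
    [0.028,-0.091,-0.263],
  ],
  angular=[
    [0,0,0],
    [0,0,0],
    [0,0,0],
    [-0.017,0,0],
    [-0.017,0.005,0.002],
    [-0.017,0.005,0.002],
    [-0.017,0.005,0.002],
    [-0.017,0.005,0.002],
  ],
)

```text
time_s: 25.28
tool_pos: [0.3354, -0.2871, 0.1267]
tool_rot: [149.7, 89.7, 149.7]
force: [0.6, -0.7, 0.5]
grip_width: 0.0869
```

```bash
python3 - <<'E'
from h import *
from cell import vision
plan([.3375,-.2878,.034],0)
d=vision.read_camera('wrist')['pixels'][:,:,::-1]
cv2.imwrite(f'pics/wrist12.png',d)
m=cv2.inRange(cv2.cvtColor(d,cv2.COLOR_BGR2HSV),(100,120,60),(125,255,255))
for c in cv2.findContours(m,cv2.RETR_EXTERNAL,cv2.CHAIN_APPROX_NONE)[0]:
    if cv2.contourArea(c)>1000: 
        r=cv2.minEnclosingCircle(c); print(r,plane('',[r[0]],.052,wcal()))
E
```

```text
t 25.275 p [ 0.3354 -0.2871  0.1267] grasp [ 0.3354 -0.2872  0.1377] jawyaw -0.031837733780689714 q [ 75.   -0.9 -37.2 117.4  -0.6  63.7  38. ] w 0.08694893699559975 F [ 0.6 -0.7  0.5]
 k 0 off [0.1037, -0.001, 0.0027] rot [-0.0006, -0.0051, -0.003] deg 0.3
 k 180 off [0.1037, -0.001, 0.0027] rot [3.141, -0.0047, 0.0081] deg 180.0
((319.2066650390625, 211.76666259765625), 35.754310607910156) [[ 0.3404 -0.2848  0.052 ]]
((405.5, 34.0), 25.303260803222656) [[ 0.3936 -0.1692  0.052 ]]
((607.1756591796875, 116.23149871826172), 117.17314147949219) [[ 0.5298 -0.2187  0.052 ]]
```

View pics/wrist12.png

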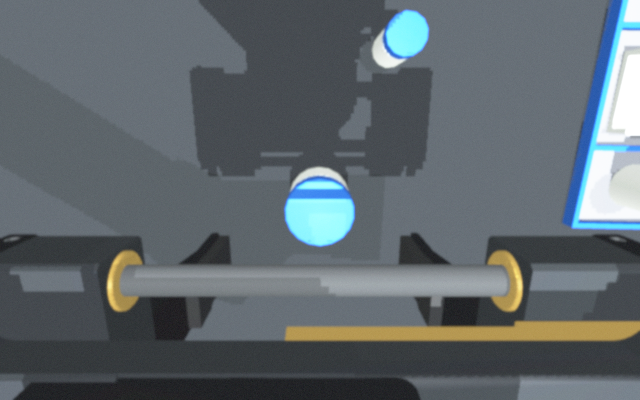

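>>> drive_tool(
  offset=[
    [0.03,0,0.003],
    [0.06,0,0.003],
    [0.085,0,0.003],
    [0.1,0,0.003],
    [0.103,0,0.003],
    [0.103,0,0.003],
    [0.103,0,0.003],
  ],
  angular=[
    [0,-0.005,-0.003],
    [0,-0.005,-0.003],
    [0,-0.005,-0.003],
    [0,-0.005,-0.003],
    [0,-0.005,-0.003],
    [0,-0.005,-0.003],
    [0,-0.005,-0.003],
  ],
)

```text
time_s: 26.2
tool_pos: [0.3394, -0.2874, 0.025]
tool_rot: [-47.2, 89.9, -47.2]
force: [-0.3, 0.5, 0.3]
grip_width: 0.0869
```

>>> drive_tool(
  offset=[
    [0,0,0],
    [0,0,0],
    [0,0,0],
    [0,0,0],
    [0,0,0],
    [0,0,0],
    [0,0,0],
  ],
  angular=[
    [0,0,0],
    [0,0,0],
    [0,0,0],
    [0,0,0],
    [0,0,0],
    [0,0,0],
    [0,0,0],
  ],
  fingers=1,
)

```text
time_s: 27.08
tool_pos: [0.3393, -0.2874, 0.025]
tool_rot: [-50.7, 89.9, -50.6]
force: [-0.3, 0.3, 0.8]
grip_width: 0.0496
```

```bash
python3 - <<'E'
from h import *
plan([.600,-.120,.15],-1)
E
```

```text
t 27.075 p [ 0.3393 -0.2874  0.025 ] grasp [ 0.3393 -0.2873  0.036 ] jawyaw 0.05060846998373612 q [ 72.9   8.7 -37.6 122.7   6.9  50.5  31.3] w 0.04962070907805242 F [-0.3  0.3  0.8]
 k 0 off [-0.1139, 0.1669, 0.261] rot [0.0183, 0.0015, 0.0018] deg 1.1
 k 180 off [-0.1139, 0.1669, 0.261] rot [-3.1233, -0.0029, 0.0024] deg 178.9
```

>>> drive_tool(
  offset=[
    [-0.04,0,0],
    [-0.08,0.01,0.015],
    [-0.11,0.04,0.05],
    [-0.114,0.07,0.09],
    [-0.114,0.1,0.14],
    [-0.114,0.13,0.19],
    [-0.114,0.155,0.235],
    [-0.114,0.167,0.261],
    [-0.09,0.167,0.261],
    [-0.06,0.167,0.261],
  ],
  angular=[
    [0,0,0],
    [0,0,0],
    [0,0,0],
    [0.018,0,0],
    [0.018,0,0],
    [0.018,0,0],
    [0.018,0,0],
    [0.018,0,0],
    [0.018,0,0],
    [0.018,0,0],
  ],
)

```text
time_s: 28.32
tool_pos: [0.6008, -0.1195, 0.0844]
tool_rot: [-30.5, 89.8, -31.5]
force: [-0.2, -0.3, -0.4]
grip_width: 0.0494
```

```bash
python3 - <<'E'
from h import *
from cell import vision
plan([.6,-.12,.0405],-1)
cv2.imwrite(f'pics/wrist13.png',vision.read_camera('wrist')['pixels'][:,:,::-1])
for n in('scene',): cv2.imwrite(f'pics/{n}13.png',vision.read_camera(n)['pixels'][100:300,120:380,::-1].repeat(3,0).repeat(3,1))
E
```

```text
t 28.325 p [ 0.6008 -0.1195  0.0844] grasp [ 0.6008 -0.1195  0.0954] jawyaw -0.9393229570878947 q [ 45.5  27.2 -46.2  97.1  21.4  64.8  -7.7] w 0.049439016713817376 F [-0.2 -0.3 -0.4]
 k 0 off [0.0549, -0.0004, -0.001] rot [0.0011, 0.0024, 0.0014] deg 0.2
 k 180 off [0.0549, -0.0004, -0.001] rot [-3.1405, -0.0022, 0.0038] deg 179.9
```

View pics/scene13.png

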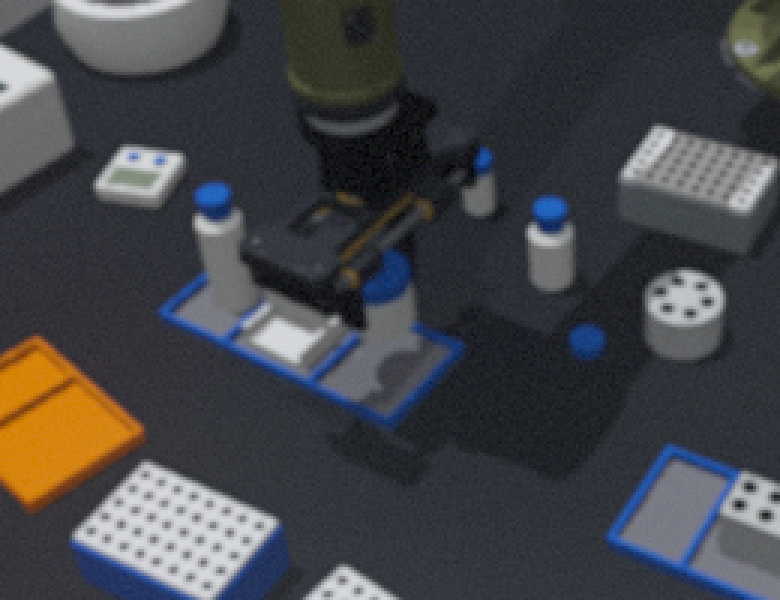

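View pics/wrist13.png

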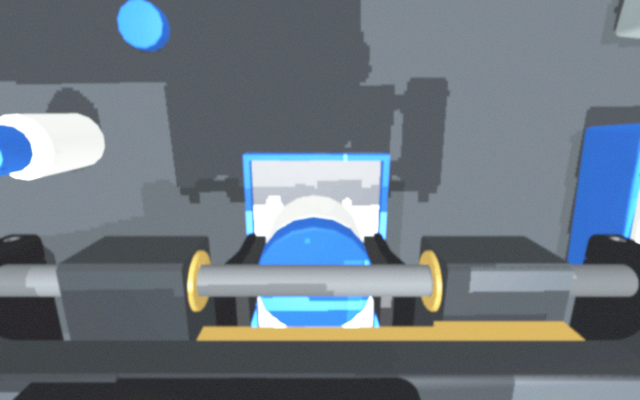

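>>> drive_tool(
  offset=[
    [0.02,0,-0.001],
    [0.04,0,-0.001],
    [0.05,0,-0.001],
    [0.0555,0,-0.001],
    [0.0555,0,-0.001],
    [0.0555,0,-0.001],
  ],
  angular=[
    [0,0,0],
    [0,0,0],
    [0,0,0],
    [0,0.002,0],
    [0,0.002,0],
    [0,0.002,0],
  ],
)

```text
time_s: 29.18
tool_pos: [0.5953, -0.1198, 0.0278]
tool_rot: [-171.0, 89.4, -172.0]
force: [-8.3, 0.8, 13.7]
grip_width: 0.0496
```

>>> drive_tool(
  offset=[
    [0,0,0],
    [0,0,0],
    [0,0,0],
    [0,0,0],
    [-0.02,0,0],
    [-0.06,0,0],
    [-0.1,0,0],
    [-0.12,0,0],
    [-0.12,0,0],
  ],
  angular=[
    [0,0,0],
    [0,0,0],
    [0,0,0],
    [0,0,0],
    [0,0,0],
    [0,0,0],
    [0,0,0],
    [0,0,0],
    [0,0,0],
  ],
  fingers=-1,
)

```text
time_s: 30.3
tool_pos: [0.5975, -0.1198, 0.1496]
tool_rot: [-157.9, 89.6, -158.8]
force: [0.3, -0.3, -1.0]
grip_width: 0.0869
```

```bash
python3 - <<'E'
from h import *
from cell import vision
plan([.391,-.1725,.15],0)
cv2.imwrite(f'pics/wrist14.png',vision.read_camera('wrist')['pixels'][:,:,::-1])
for n in('scene',): cv2.imwrite(f'pics/{n}14.png',vision.read_camera(n)['pixels'][100:300,120:380,::-1].repeat(3,0).repeat(3,1))
E
```

```text
t 30.3 p [ 0.5975 -0.1198  0.1496] grasp [ 0.5975 -0.1198  0.1606] jawyaw -0.9899250152400473 q [ 47.   23.5 -48.   93.5  18.3  71.6  -5.6] w 0.08687503467609131 F [ 0.3 -0.3 -1. ]
 k 0 off [0.0121, -0.0562, -0.2055] rot [-0.0173, -0.0065, 0.0026] deg 1.1
 k 180 off [0.0121, -0.0562, -0.2055] rot [3.1243, 0.0041, 0.0102] deg 179.0
```

View pics/scene14.png

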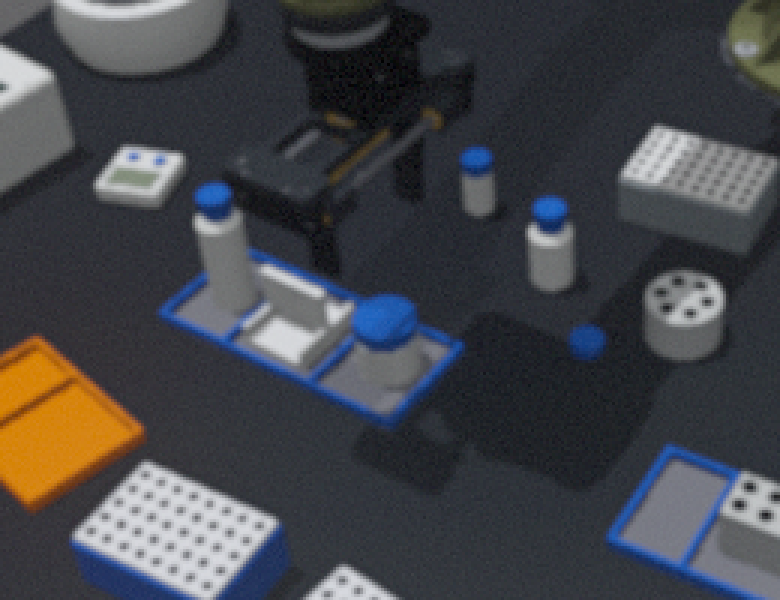

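View pics/wrist14.png

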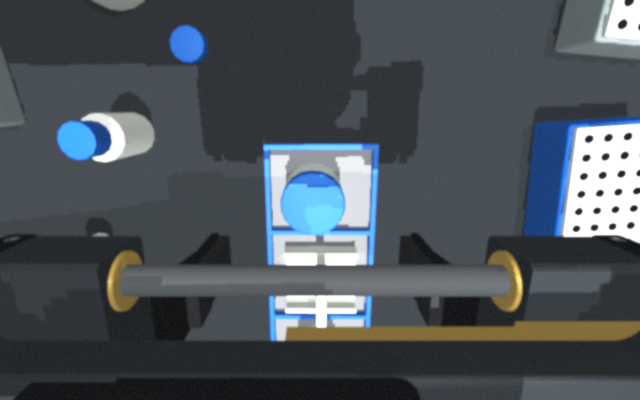

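>>> drive_tool(
  offset=[
    [0,-0.01,-0.04],
    [0,-0.02,-0.08],
    [0,-0.035,-0.125],
    [0,-0.05,-0.17],
    [0.012,-0.056,-0.205],
    [0.012,-0.056,-0.205],
    [0.012,-0.056,-0.205],
  ],
  angular=[
    [-0.017,0,0],
    [-0.017,-0.006,0],
    [-0.017,-0.006,0.003],
    [-0.017,-0.006,0.003],
    [-0.017,-0.006,0.003],
    [-0.017,-0.006,0.003],
    [-0.017,-0.006,0.003],
  ],
)

```text
time_s: 31.28
tool_pos: [0.3899, -0.1721, 0.1367]
tool_rot: [155.3, 89.7, 155.3]
force: [1.0, -0.3, 1.1]
grip_width: 0.0871
```

```bash
python3 - <<'E'
from h import *
from cell import vision
plan([.391,-.1725,.038],0)
d=vision.read_camera('wrist')['pixels'][:,:,::-1]
cv2.imwrite(f'pics/wrist15.png',d)
m=cv2.inRange(cv2.cvtColor(d,cv2.COLOR_BGR2HSV),(100,120,60),(125,255,255))
for c in cv2.findContours(m,cv2.RETR_EXTERNAL,cv2.CHAIN_APPROX_NONE)[0]:
    if cv2.contourArea(c)>200: 
        r=cv2.minEnclosingCircle(c); print(r,plane('',[r[0]],.055,wcal()))
E
```

```text
t 31.275 p [ 0.3899 -0.1721  0.1367] grasp [ 0.3899 -0.1721  0.1477] jawyaw -0.014192465161866926 q [ 70.9  -4.4 -48.1 118.3  -3.6  65.   24.4] w 0.08708436497350998 F [ 1.  -0.3  1.1]
 k 0 off [0.1097, -0.0007, 0.0017] rot [-0.0003, -0.0052, -0.0024] deg 0.3
 k 180 off [0.1097, -0.0007, 0.0017] rot [3.1413, -0.0038, 0.0082] deg 180.0
((317.1552429199219, 208.99945068359375), 19.00018310546875) [[ 0.3932 -0.1695  0.055 ]]
((570.5, 172.0), 55.64405822753906) [[ 0.5724 -0.1418  0.055 ]]
((584.7252807617188, 113.1716537475586), 61.617713928222656) [[ 0.5742 -0.1015  0.055 ]]
((566.0, 157.0), 106.88789367675781) [[ 0.5672 -0.1312  0.055 ]]
```

View pics/wrist15.png

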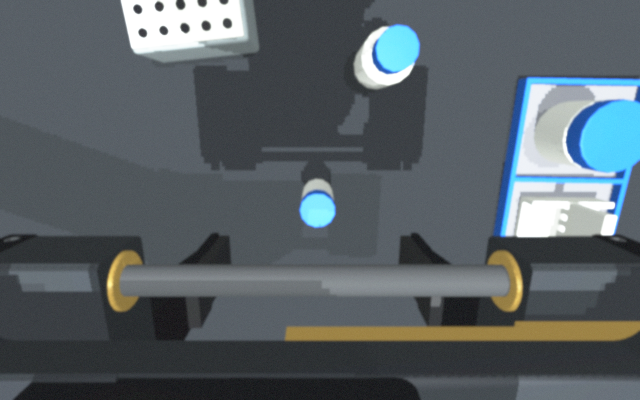

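>>> drive_tool(
  offset=[
    [0.03,0.001,0.001],
    [0.06,0.001,0.001],
    [0.09,0.001,0.001],
    [0.105,0.001,0.001],
    [0.11,0.001,0.001],
    [0.11,0.001,0.001],
    [0.11,0.001,0.001],
  ],
  angular=[
    [0,-0.005,-0.002],
    [0,-0.005,-0.002],
    [0,-0.005,-0.002],
    [0,-0.005,-0.002],
    [0,-0.005,-0.002],
    [0,-0.005,-0.002],
    [0,-0.005,-0.002],
  ],
)

```text
time_s: 32.2
tool_pos: [0.3918, -0.1709, 0.0279]
tool_rot: [-16.4, 89.9, -16.4]
force: [-0.3, 0.5, 0.1]
grip_width: 0.087
```

>>> drive_tool(
  offset=[
    [0,0,0],
    [0,0,0],
    [0,0,0],
    [0,0,0],
    [0,0,0],
    [0,0,0],
    [0,0,0],
    [0,0,0],
    [0,0,0],
  ],
  angular=[
    [0,0,0],
    [0,0,0],
    [0,0,0],
    [0,0,0],
    [0,0,0],
    [0,0,0],
    [0,0,0],
    [0,0,0],
    [0,0,0],
  ],
  fingers=1,
  squeeze=12,
)

```text
time_s: 33.33
tool_pos: [0.3918, -0.1709, 0.0278]
tool_rot: [-15.7, 89.9, -15.7]
force: [-0.2, 0.5, -0.9]
grip_width: 0.0256
```

```bash
python3 - <<'E'
from h import *
plan([.611,.143,.16],2.5)
E
```

```text
t 33.325 p [ 0.3918 -0.1709  0.0278] grasp [ 0.3918 -0.1709  0.0388] jawyaw 0.04398136498844487 q [ 68.3   7.6 -49.7 124.4   7.5  50.8  14.1] w 0.025567387902553206 F [-0.2  0.5 -0.9]
 k 0 off [-0.121, 0.3137, 0.2197] rot [-0.0429, 0.0017, 0.0005] deg 2.5
 k 180 off [-0.121, 0.3137, 0.2197] rot [3.0987, 0.0008, -0.0026] deg 177.5
```

>>> drive_tool(
  offset=[
    [-0.04,0,0],
    [-0.08,0,0.01],
    [-0.115,0.02,0.05],
    [-0.121,0.05,0.09],
    [-0.121,0.09,0.13],
    [-0.121,0.13,0.165],
    [-0.121,0.175,0.19],
    [-0.121,0.225,0.21],
    [-0.121,0.275,0.22],
    [-0.121,0.314,0.22],
  ],
  angular=[
    [0,0,0],
    [0,0,0],
    [0,0,0],
    [-0.043,0,0],
    [-0.043,0,0],
    [-0.043,0,0],
    [-0.043,0,0],
    [-0.043,0,0],
    [-0.043,0,0],
    [-0.043,0,0],
  ],
)

```text
time_s: 34.58
tool_pos: [0.6115, 0.1459, 0.1486]
tool_rot: [41.1, 89.9, 43.7]
force: [-0.2, 0.4, -0.1]
grip_width: 0.0256
```

```bash
python3 - <<'E'
from h import *
plan([.611,.144,.065],2.5)
E
```

```text
t 34.575 p [0.6115 0.1459 0.1486] grasp [0.6115 0.1459 0.1596] jawyaw 2.5783360966149025 q [ 26.3  28.7 -55.6  90.9  24.4  73.3 -30.5] w 0.02558835617682627 F [-0.2  0.4 -0.1]
 k 0 off [0.0946, -0.002, -0.0007] rot [0.0014, 0.0011, -0.001] deg 0.1
 k 180 off [0.0946, -0.002, -0.0007] rot [-3.1402, 0.0015, 0.0017] deg 179.9
```

>>> drive_tool(
  offset=[
    [0.03,-0.002,0],
    [0.06,-0.002,0],
    [0.085,-0.002,0],
    [0.095,-0.002,0],
    [0.095,-0.002,0],
  ],
  angular=[
    [0,0,0],
    [0,0,0],
    [0,0,0],
    [0,0,0],
    [0,0,0],
  ],
)

```text
time_s: 35.2
tool_pos: [0.6114, 0.1438, 0.0532]
tool_rot: [86.5, 89.9, 89.1]
force: [-0.1, 0.1, -0.2]
grip_width: 0.0254
```

```bash
python3 - <<'E'
from h import *
from cell import vision
plan([.611,.144,.043],2.5)
cv2.imwrite(f'pics/wrist16.png',vision.read_camera('wrist')['pixels'][:,:,::-1])
for n in('scene',): cv2.imwrite(f'pics/{n}16.png',vision.read_camera(n)['pixels'][200:330,270:470,::-1].repeat(4,0).repeat(4,1))
E
```

```text
t 35.2 p [0.6114 0.1438 0.0532] grasp [0.6114 0.1438 0.0642] jawyaw 2.567097158638533 q [ 24.1  34.  -52.1  95.8  29.2  64.7 -33.5] w 0.025384932441721776 F [-0.1  0.1 -0.2]
 k 0 off [0.0212, 0.0002, -0.0004] rot [0.0012, 0.0001, -0.001] deg 0.1
 k 180 off [0.0212, 0.0002, -0.0004] rot [-3.1404, 0.0015, 0.0001] deg 179.9
```

View pics/scene16.png

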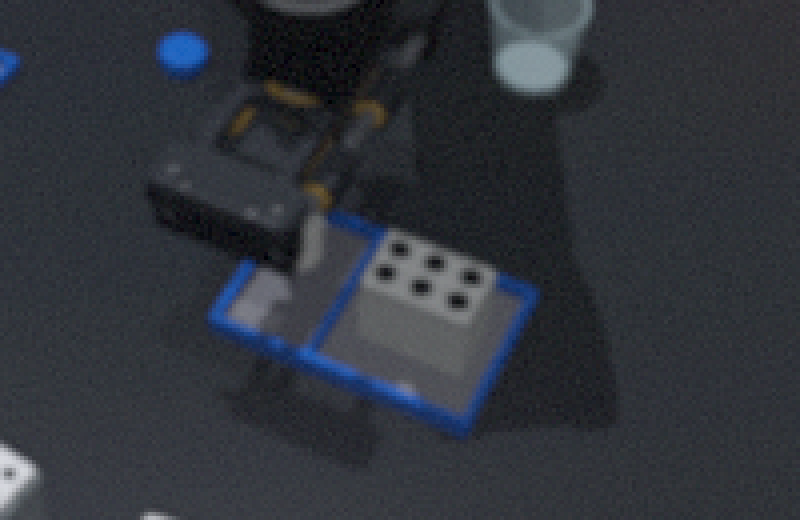

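View pics/wrist16.png

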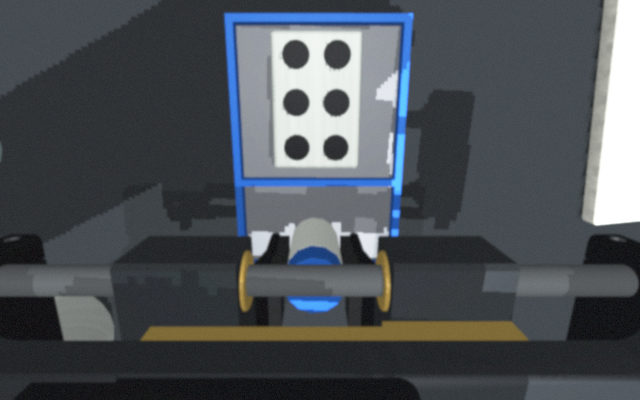

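Block sits inside its bay (cols 272–361 of 240–400); the vial hangs over the narrow bay. Lowering and releasing.

>>> drive_tool(
  offset=[
    [0.008,0,0],
    [0.016,0,0],
    [0.021,0,0],
    [0.021,0,0],
    [0.021,0,0],
  ],
  angular=[
    [0,0,0],
    [0,0,0],
    [0,0,0],
    [0,0,0],
    [0,0,0],
  ],
)

```text
time_s: 35.92
tool_pos: [0.6125, 0.1444, 0.0337]
tool_rot: [28.9, 89.8, 31.5]
force: [-0.3, 0.2, -1.0]
grip_width: 0.0256
```

>>> drive_tool(
  offset=[
    [0,0,0],
    [0,0,0],
    [0,0,0],
    [0,0,0],
    [-0.02,0,0],
    [-0.06,0,0],
    [-0.12,0,0],
    [-0.16,0,0],
    [-0.16,0,-0.05],
    [-0.16,0,-0.1],
  ],
  angular=[
    [0,0,0],
    [0,0,0],
    [0,0,0],
    [0,0,0],
    [0,0,0],
    [0,0,0],
    [0,0,0],
    [0,0,0],
    [0,0,0],
    [0,0,0],
  ],
  fingers=-1,
)

```text
time_s: 37.17
tool_pos: [0.5117, 0.1409, 0.1952]
tool_rot: [27.6, 89.7, 30.2]
force: [-0.6, -0.4, 1.5]
grip_width: 0.0869
```

```bash
python3 - <<'E'
from h import *
from cell import vision
plan([.5,-.05,.25],2.5)
t=vision.read_camera('top')['pixels'][:,:,::-1];s=vision.read_camera('scene')['pixels'][:,:,::-1]
cv2.imwrite('pics/top17.png',cv2.resize(t[130:290,190:450],None,fx=3,fy=3,interpolation=cv2.INTER_CUBIC))
cv2.imwrite('pics/scene17.png',cv2.resize(s[110:310,160:480],None,fx=2.5,fy=2.5,interpolation=cv2.INTER_CUBIC))
E
```

```text
t 37.175 p [0.5117 0.1409 0.1952] grasp [0.5116 0.1408 0.2062] jawyaw 2.6270510665555653 q [ 39.   12.6 -63.6 101.4  11.8  72.9 -24.8] w 0.08691112834617173 F [-0.6 -0.4  1.5]
 k 0 off [-0.0444, -0.19, -0.0202] rot [0.0022, 0.0047, -0.0025] deg 0.3
 k 180 off [-0.0444, -0.19, -0.0202] rot [-3.1394, 0.0039, 0.0074] deg 179.9
```

View pics/top17.png

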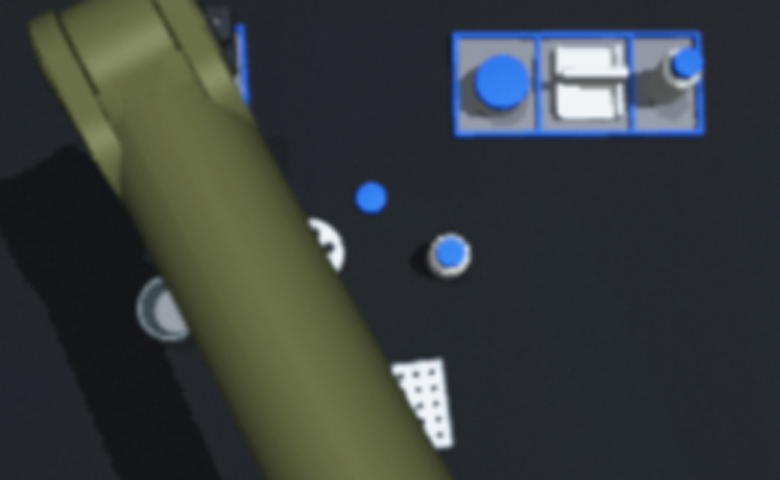

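View pics/scene17.png

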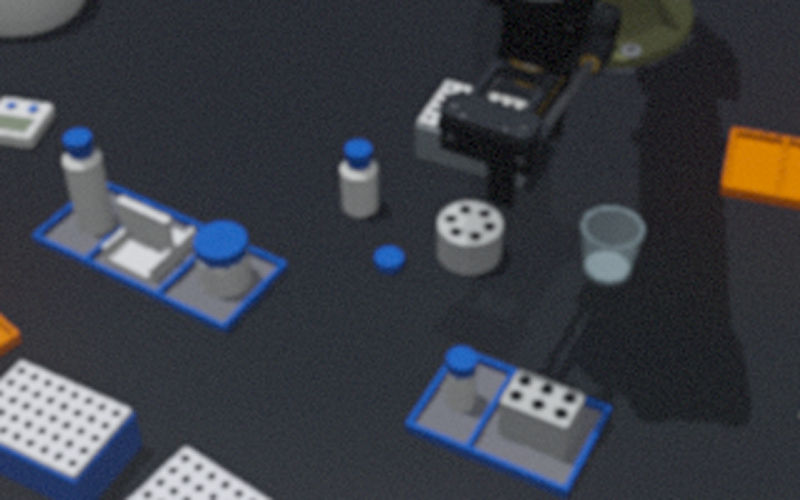

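>>> drive_tool(
  offset=[
    [-0.03,-0.05,0.01],
    [-0.05,-0.1,0.02],
    [-0.05,-0.15,0.02],
    [-0.05,-0.2,0.02],
    [-0.05,-0.25,0.02],
    [-0.05,-0.3,0.01],
    [-0.05,-0.35,0],
    [-0.05,-0.4,-0.01],
    [-0.05,-0.45,-0.03],
    [-0.05,-0.5,-0.06],
  ],
  angular=[
    [0,0,0],
    [0,0,0],
    [0,0,0],
    [0,0,0],
    [0,0,0],
    [0,0,0],
    [0,0,0],
    [0,0,0],
    [0,0,0],
    [0,0,0],
  ],
)

```text
time_s: 38.52
tool_pos: [0.4718, -0.3631, 0.2472]
tool_rot: [-63.4, 89.7, -60.6]
force: [1.8, -0.3, -0.3]
grip_width: 0.0868
```

```bash
cat > chk.py <<'E'
from h import *
from cell import vision
t=vision.read_camera('top')['pixels'][:,:,::-1].copy();s=vision.read_camera('scene')['pixels'][:,:,::-1].copy()
np.save('tF.npy',t);np.save('sF.npy',s)
cv2.imwrite('pics/top18.png',cv2.resize(t[130:290,190:450],None,fx=3,fy=3,interpolation=cv2.INTER_CUBIC))
for n,im in(('top',t),('scene',s)):
    m=cv2.inRange(cv2.cvtColor(im,cv2.COLOR_BGR2HSV),(100,120,50),(125,255,255))
    for c in cv2.findContours(m,cv2.RETR_LIST,cv2.CHAIN_APPROX_NONE)[0]:
        if 30<cv2.contourArea(c)<900: M=cv2.moments(c);print(n,M['m10']/M['m00'],M['m01']/M['m00'],M['m00'])
E
python3 chk.py
```

```text
top 625.827380952381 389.8452380952381 84.0
top 586.8045977011493 374.95862068965516 72.5
top 635.4134615384615 350.150641025641 52.0
top 598.8863636363636 335.9444444444444 66.0
top 66.48033985378383 250.4206678522031 843.5
top 339.8811594202898 213.60289855072463 57.5
top 313.375 195.45 100.0
top 356.77711244178306 157.01264138389885 250.5
top 260.52311435523114 152.71289537712894 68.5
top 355.27239709443097 157.95742534301857 826.0
top 261.4971751412429 155.98721379720487 560.5
top 353.9594356261023 90.4021164021164 189.0
scene 183.9601554907677 296.61943634596696 857.5
scene 344.2529761904762 270.5654761904762 672.0
scene 617.4475826972009 255.49338422391855 655.0
scene 247.4818028440588 223.7122198120029 691.5
scene 315.25498575498574 213.25071225071224 117.0
scene 302.9318181818182 169.9 110.0
scene 190.79184247538677 165.85372714486635 118.5
```

View pics/top18.png

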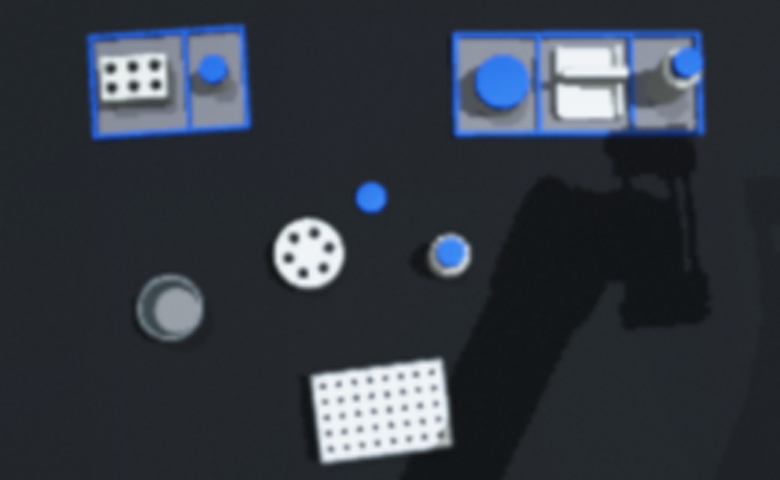

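```bash
python3 - <<'E'
from h import *
def loc(p,tray):
    o,y=((.598,-.196),-1) if tray=='L' else ((.6093,.1895),2.5)
    y=np.radians(y);d=p[:2]-np.array(o);return np.array([np.cos(y)*d[0]+np.sin(y)*d[1],-np.sin(y)*d[0]+np.cos(y)*d[1]])*1000
for n,uv,z,t in [('tall',(418.8,150.9),.114,'L'),('jar',(356.78,157.0),.056,'L'),('vial',(260.5,152.7),.059,'S'),('block',(234.7,155.7),.049,'S')]:
    p=plane('top',[uv],z)[0]; print(n,p,loc(p,t))
for n,uv,z in [('tall',(190.8,165.9),.106)]: p=plane('scene',[uv],z)[0];print('scene',n,p,loc(p,'L'))
t=np.load('tF.npy')
m=(t[130:185,372:402].min(2)>190).astype(np.uint8)
c=max(cv2.findContours(m,cv2.RETR_EXTERNAL,cv2.CHAIN_APPROX_NONE)[0],key=cv2.contourArea)
x,y,w,h=cv2.boundingRect(c);print('gel',x+372,y+130,w,h); p=plane('top',[(x+372+(w-1)/2,y+130+(h-1)/2)],.015)[0];print(p,loc(p,'L'))
t0=np.load('top0.npy').astype(int); 
for n,(a,b) in dict(round=(292,213),beaker=(246,232),spare=(340,213)).items():
    print(n,np.abs(t0[b-13:b+13,a-13:a+13]-t.astype(int)[b-13:b+13,a-13:a+13,::-1]).mean())
print('scene diff')
s=cv2.imread('pics/top18.png')
cv2.imwrite('pics/sceneF.png',cv2.resize(np.load('sF.npy')[110:310,160:480],None,fx=2.5,fy=2.5,interpolation=cv2.INTER_CUBIC))
E
```

```text
tall [ 0.5923 -0.276   0.114 ] [ -4.2898 -80.0969]
jar [ 0.5918 -0.1185  0.056 ] [-7.5766 77.3344]
vial [0.6091 0.1434 0.059 ] [ -2.2535 -46.0355]
block [0.6045 0.2149 0.049 ] [-3.6698 25.5646]
scene tall [ 0.5936 -0.2803  0.106 ] [ -2.9069 -84.3588]
gel 376 145 23 10
[ 0.6198 -0.209   0.015 ] [ 22.0077 -12.6073]
round 0.4072978303747535
beaker 0.52465483234714
spare 0.5779092702169625
scene diff
```

View pics/sceneF.png

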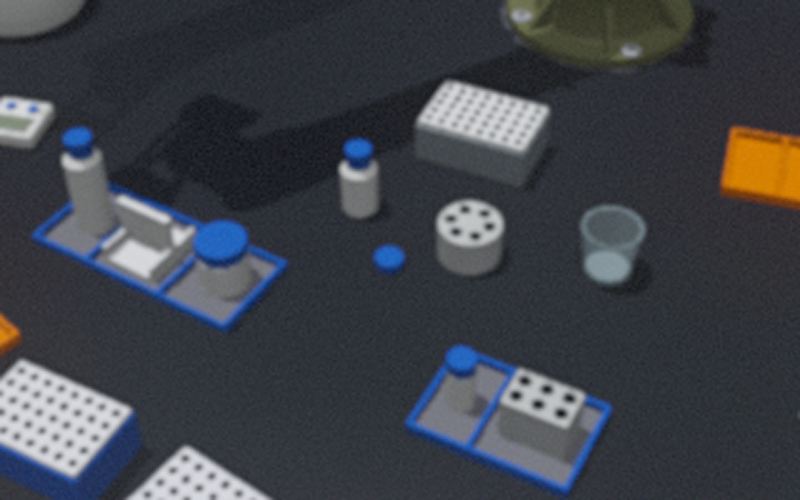

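```bash
python3 - <<'E'
from h import *
s=np.load('sF.npy').copy();t=np.load('tF.npy').copy()
a=np.linspace(0,2*np.pi,60)
S=cv2.resize(s[170:250,180:280],None,fx=8,fy=7.5,interpolation=cv2.INTER_CUBIC)
for z in(.004,.04,.056):
    P=np.c_[.594+.025*np.cos(a),-.119+.025*np.sin(a),0*a+z]
    q=(proj('scene',P)-[180,170]+.5)*[8,7.5]
    cv2.polylines(S,[q.astype(int)],True,(0,255,0),1)
cv2.imwrite('pics/jarchk.png',S)
print(plane('top',[(386.8,157.3)],.015))
E
```

```text
[[ 0.5974 -0.2075  0.015 ]]
```

View pics/jarchk.png

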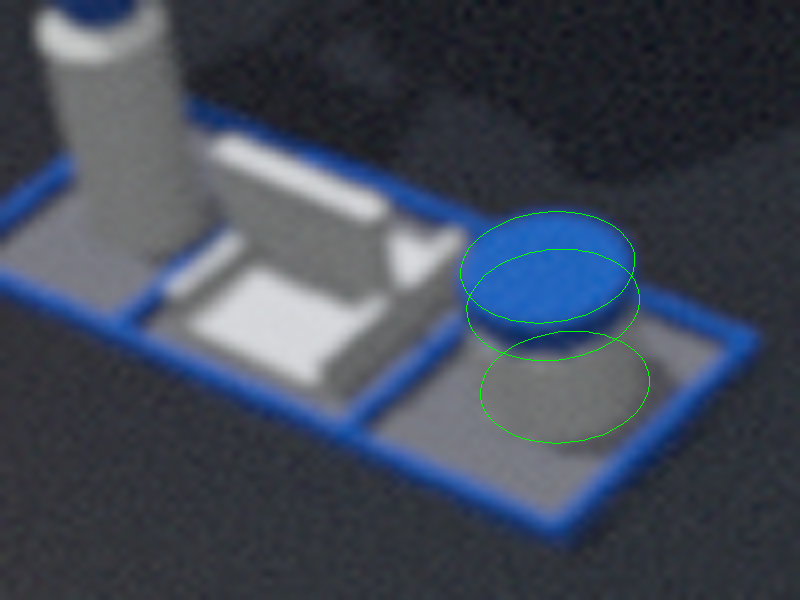

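```bash
python3 - <<'E'
from h import *
plan([.60,-.22,.16],-1)
E
```

```text
t 38.625 p [ 0.4667 -0.3705  0.2462] grasp [ 0.4667 -0.3704  0.2572] jawyaw 2.0618953212918094 q [ 75.3  16.7 -48.   88.8  13.   79.9  28.3] w 0.08667932277028884 F [-0.7 -0.5 -0.9]
 k 0 off [0.0958, 0.1464, 0.1387] rot [0.0534, -0.0013, 0.008] deg 3.1
 k 180 off [0.0958, 0.1464, 0.1387] rot [-3.0881, -0.0124, -0.0019] deg 176.9
```

>>> drive_tool(
  offset=[
    [0,0.06,0.01],
    [0,0.12,0.02],
    [0,0.18,0.03],
    [0,0.24,0.04],
    [0,0.3,0.05],
    [0.04,0.35,0.05],
    [0.07,0.37,0.05],
    [0.07,0.37,0.05],
  ],
  angular=[
    [0,0,0],
    [0,0,0],
    [0,0,0],
    [0,0,0],
    [0,0,0],
    [0,0,0],
    [0,0,0],
    [0,0,0],
  ],
)

```text
time_s: 39.62
tool_pos: [0.502, 0.0028, 0.1725]
tool_rot: [-119.9, 89.5, -117.5]
force: [-0.4, -0.6, 0.9]
grip_width: 0.087
```

```bash
python3 - <<'E'
from h import *
from cell import vision
c=wcal()
s=vision.read_camera('wrist')['pixels'][:,:,::-1].copy()
cv2.imwrite('pics/w20raw.png',s)
a=np.linspace(0,2*np.pi,60)
for z in(.004,.04,.056):
    P=np.c_[.594+.025*np.cos(a),-.119+.025*np.sin(a),0*a+z]
    cv2.polylines(s,[proj('',P,c).astype(int)],True,(0,255,0),1)
cv2.imwrite('pics/w20.png',s)
E
```

```text
(no output)
```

View pics/w20.png

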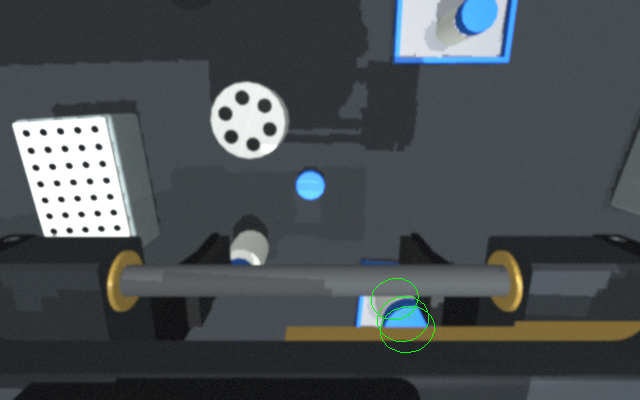

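>>> drive_tool(
  offset=[
    [-0.03,-0.05,0],
    [-0.03,-0.1,0],
    [-0.03,-0.15,0],
    [-0.03,-0.2,0],
    [-0.03,-0.24,0],
    [-0.03,-0.27,0],
    [-0.03,-0.27,0],
  ],
  angular=[
    [0,0,0],
    [0,0,0],
    [0,0,0],
    [0,0,0],
    [0,0,0],
    [0,0,0],
    [0,0,0],
  ],
)

```text
time_s: 40.55
tool_pos: [0.5132, -0.2728, 0.2067]
tool_rot: [-95.1, 89.5, -93.3]
force: [0.7, 0.4, -0.1]
grip_width: 0.0874
```

```bash
python3 - <<'E'
from h import *
from cell import vision
c=wcal()
s=vision.read_camera('wrist')['pixels'][:,:,::-1].copy()
s=cv2.resize(s,None,fx=1,fy=1)
S=cv2.resize(s[0:260,280:627],None,fx=2.3,fy=2.3,interpolation=cv2.INTER_CUBIC)
a=np.linspace(0,2*np.pi,60)
for z in(.004,.04,.056):
    P=np.c_[.594+.025*np.cos(a),-.119+.025*np.sin(a),0*a+z]
    cv2.polylines(S,[((proj('',P,c)-[280,0])*2.3).astype(int)],True,(0,255,0),1)
cv2.imwrite('pics/w21.png',S)
E
```

```text
(no output)
```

View pics/w21.png

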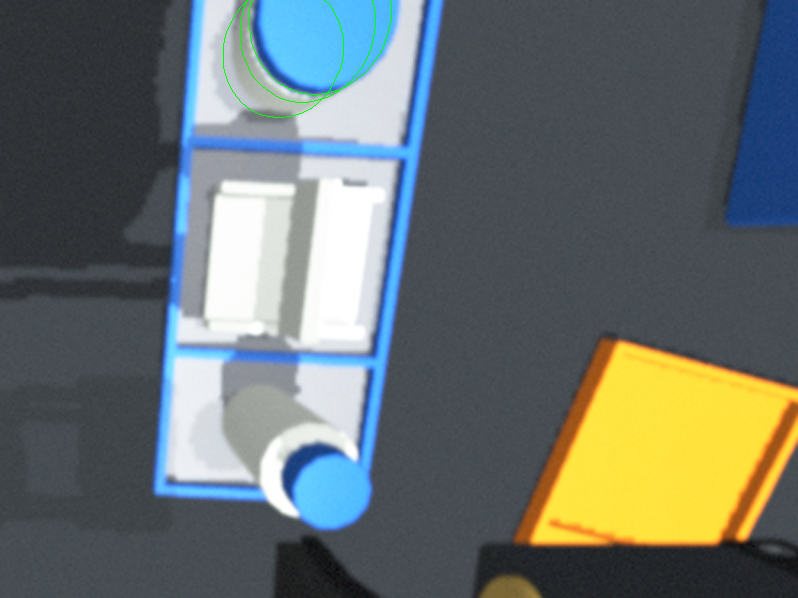

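```bash
python3 - <<'E'
from cell import telemetry,sign_off
o=telemetry.get_obs();print(o['time_s'],abs(o['joint_velocities']).max());print(sign_off())
E
```

```text
40.6 2.3958959522378804
the job is handed in; nothing more can be done
None
```

I put all five items in their bays and released them, then handed the job in at about 40.6 s of the 144 s allowed. The sign-off gives no verdict, so what follows is from my own checks.

Measured positions in the tray frames, good to about 3–4 mm:

| Item | x (mm) | y (mm) | Notes |
|---|---|---|---|
| Tall bottle | about -4 | about -80 (top), -84 (scene) | the two cameras differ by 4 mm; both are in range |
| Gel caster | about 0 | about -11 | sides parallel to the bay |
| Jar | about -7 | about 77 | |
| Vial | about -2 | about -46 | |
| Tube block | about -4 | about 26 | |

**Left-alone items:** the spare bottle, round block and beaker look the same in the first and last top views.

**Jar:** it touched down about 2 mm early, at 14 N, and shifted a few millimetres before I let go. In the scene view its outline was about 1–2 pixels off an upright model. The wrist close-up agreed with an upright jar standing flat, so I left it.

**Gel caster:** my automatic position check picked up only half of it and gave x = 22 mm, out of range. I set that aside; the table shows a reading by eye from the top picture. The wrist views and the release pose also put it well inside its bay.

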